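# Gauge the frame sleeves and sort them by fit

### The job

Try the three spacer sleeves from the rubber mat on the leaning gauge pin, one at a time: slide each on gently as far as it will go, then stand it upright in the aluminium tray if it went fully home on the shoulder, or upright in the cardboard carton if it stuck part way, before you try the next. Never ram a sleeve onto the pin, and leave everything else on the bench where it is.

Things in the scene. Friction and masses are not known exactly. Their poses are not given: they have to be found in the camera images.
- sleeve_a: one of three like round aluminium sleeves: outside 32 mm across, 50 mm long, open through; bore 22 mm if good, 17 mm if undersize. One of the three is undersize, which one is not told. Starts upright on the mat. Origin in the middle of the sleeve (25 mm from either end), z along the bore
- sleeve_b: one of three like round aluminium sleeves: outside 32 mm across, 50 mm long, open through; bore 22 mm if good, 17 mm if undersize. One of the three is undersize, which one is not told. Starts upright on the mat. Origin in the middle of the sleeve (25 mm from either end), z along the bore
- sleeve_c: one of three like round aluminium sleeves: outside 32 mm across, 50 mm long, open through; bore 22 mm if good, 17 mm if undersize. One of the three is undersize, which one is not told. Starts upright on the mat. Origin in the middle of the sleeve (25 mm from either end), z along the bore
- gauge_pin: steel pin leaning 34 degrees from vertical. Origin: centre of its foot on the face of a 38 mm shoulder disc; z up along the pin. Diameter 19.4 mm up to z = 26 mm, cone to 13.6 mm at z = 34, nose of 13.6 mm to z = 55, bevelled tip at z = 60. A good sleeve goes home on the shoulder (its origin at z = 25 mm), an undersize one stops on the cone some 30 mm short
- pin_home (a point): point on the pin's axis, 25 mm up from the shoulder: the middle of a sleeve that is fully home
- pin_short (a point): point on the pin's axis, 54.5 mm up from the shoulder: the middle of an undersize sleeve that stands against the cone
- gauge: aluminium block carrying the gauge pin: base 94 x 74 x 12 mm, under 60 mm high without the pin, whose foot is 48 mm above the table over the block's origin and which leans to -x of this frame. Origin under the block. Fixed
- tray: shallow open aluminium tray for good sleeves, 150 x 150 mm outside, rim 12 mm high, wall and floor 3 to 4 mm. Origin: centre of its underside. Fixed
- carton: open cardboard carton for undersize sleeves, 130 x 130 mm outside, 36 mm high, walls and floor 4 to 5 mm. Origin: centre of its underside. Fixed
- mat: thin grey rubber mat, 180 x 180 x 2 mm, on which the sleeves start. Origin: centre of its underside. Fixed
- flux_jar: small round jar, 26 mm across, 45 mm high; stands on the mat among the sleeves. Bystander. Origin: centre of its underside
- connector: grey connector, 26 x 18 x 14 mm; lies on the mat among the sleeves. Bystander. Origin: centre of its underside
- screwdriver: screwdriver lying flat, 180 mm long along its x axis, under 32 mm thick. Bystander. Origin: its underside, mid-length
- phone: mobile phone lying flat, 66 x 135 x 9 mm (x, y, z). Bystander. Origin: centre of its underside
- tape_measure: tape measure standing on edge, 62 x 36 x 50 mm (x, y, z). Bystander. Origin: centre of its underside
- adapter: black interface box, 85 x 38 x 24 mm (x, y, z). Bystander. Origin: centre of its underside
There are look-alikes about, which are no part of the job. There is more than one size of the tray; the job needs the larger.

How it is judged:
By the outcome, as a careful person would: the job done as asked, in the order asked, and still so for the second after the job is handed in, with the robot touching nothing.
It also fails if it takes over 72 s, if anything falls off the work surface, if the arm or the gripper's body presses on something with over 40 N, if the wrist force passes 120 N, or if a joint passes its speed limit or range.

### The arm

A 7-joint arm with a two-finger parallel gripper is mounted at the origin on the work surface. World frame = base frame: x ahead of the robot, y to its left, z up, the work surface at z = 0. Lengths are in m, angles in rad, forces in N, time in s.
With the tool pointing down it reaches from about 0.425 to 0.925 m from the base axis. Payload 6.8 kg.
Tool frame: the origin (TCP) lies on the centre line of the jaws, within the pads' length; the fingertips stand 14 mm ahead of it and the grasp point (between the pads) lies 5 mm behind it (r.tips_ahead is the distance from the TCP to the fingertips, in m); z points along the fingers, y is the line along which they close (so a half turn about z gives the same grasp; the last joint's range is limited). The gripper opens to 85 mm and grips with 20 to 120 N. Pads are 22 mm wide; open, the fingers measure 114 mm over their backs; the gripper's body (76 mm by 85 mm) begins 54 mm behind the grasp point. The pads swing forward as they close: fully open they stand 13 mm farther back than shut.
Start: joints at [-1.369, 0.477, 0.022, 1.555, -0.011, 1.109, -0.083], TCP at [0.206, 0.643, 0.245] pointing down, gripper open.
Joint ranges: [-2.96, 2.96], [-0.34, 2.1], [-1.41, 1.46], [0.24, 2.44], [-1.37, 4.51], [0.17, 1.92], [-2.96, 2.96]. Speed limits (rad/s): [2.39, 2.39, 3.14, 3.14, 3.14, 3.14, 3.14].

### API

Orientations are given as a rotation vector (axis times angle).
In Python, from bench import r, eyes gives the robot as it stands.
- The arm moves only by the tool step_arm, never from a script. Its argument "rows" is a list of rows, each a list of 6 numbers: the shift along the world's x, y, z in units of 60 cm (1.0 is 60 cm), then the turn, a rotation vector about the world's x, y, z in units of pi rad (1.0 is pi rad). In form: [[x, y, z, rx, ry, rz], ...]. A call has 1 to 5 rows; each row is the pose to reach, as a shift and turn from the pose commanded when the call began, turning the shorter way round; what a row does not reach only later rows make up. A row lasts 1/12 s, in which the tool goes at most 41.7 mm and 7.16 degrees, less where a joint would pass 70% of its speed; a pose out of reach is approached as far as the arm can. A call with a number of a shift or a turn outside -1 to 1 is refused whole. A call with a gripper value outside its range is refused whole. "jaw" is the closure, from 0 (fully open) to 1 (shut), set as the call begins (left out, the last holds). The fingers move at their own pace and stop on an object; "squeeze" is the grip in N (left out, the last holds). Time passes only in rows, so rows that repeat a pose let the fingers close. It gives the time, the measured TCP pose, the force, the opening and the grip force at its end, in the units of the state.
- r.get_obs(): the state, without advancing time (a new reading comes with each control period).
- eyes.grab_frame(name): name is "scene" or "top" or "wrist"; returns the picture (420x560x3 uint8, red, green, blue); there is no depth.
- eyes.camera_info(name): a dict with "mtx" (3x3 intrinsics, pixels), "extrinsics" (4x4, takes a point from camera to world coordinates); the wrist camera has in their place "tool_from_camera" (4x4, takes a point from camera to tool coordinates, whose origin is the TCP and whose axes are the flange's). Camera axes: x right, y down, z forward; pixel columns grow to the right and rows downward; lengths in m; the calibration is good to about 2 mm. The wrist camera is an equidistant fisheye: a pixel r from the principal point sees the ray r / f radians off the axis. A picture is of the moment at which its call begins: read the wrist's pose just before it. camera_info takes no time and is no camera call.
- r.hand_in(): hands the job in; it is judged then, once.
The state is a dict: "clock": time; "joints": joint angles; "qvel": joint speeds; "tau": joint torques, N m; "tcp_pos": TCP position; "orientation": TCP orientation; "contact_force": force on the tool from outside, world axes, zero at the start; "moment": the same for the moment, N m; "grip_width": finger opening in m; "gripper_force": force on a finger pad.
Only numpy, scipy, OpenCV 4.12 (cv2) and the standard library are available. Lean on these libraries where they do the work, as an engineer would, in place of code of your own. Each camera call takes 0.05 s, during which the arm holds its last target. There are 200 camera calls.

## Working session

There is one attempt and no reset: what is moved stays moved. The work goes in short steps, Python scripts to look and compute and a tool call to move; the robot and the scene stay as the last step left them, time stands still between calls to the robot, and variables do not carry over. Pictures are saved under pics/ and viewed, at most 10 in all, crops included, and the job is handed in when it is done.

Besides the shell and the picture viewer there is one more tool, called as name(argument=value, ...) on one line, values as JSON. step_arm: Moves the arm, as the interface text tells. Shifts and turns lie within -1 to 1; 1 stands for 60 cm of shift or pi rad of turn. Its arguments: {"type":"object","properties":{"rows":{"type":"array"},"jaw":{"type":"number"},"squeeze":{"type":"number"}},"required":["rows"]}

```bash
ls; mkdir -p pics
python3 - <<'E'
from bench import r,eyes
import cv2,numpy as np
np.set_printoptions(precision=4,suppress=True)
o=r.get_obs();print(o)
for n in("top","scene"):
    im=eyes.grab_frame(n);cv2.imwrite(f"pics/{n}0.png",im[:,:,::-1])
for n in("top","scene","wrist"):print(n,eyes.camera_info(n))
E
```

```text
pics
{'clock': 0.0, 'joints': array([-1.3691,  0.4778,  0.0223,  1.5565, -0.0115,  1.1093, -0.0831]), 'qvel': array([ 0.002 ,  0.0005, -0.0017, -0.0001,  0.0015, -0.0011,  0.0005]), 'tau': array([ -0.0006, -59.6464,   1.6075, -28.1184,   0.0124,   0.0094,
        -0.    ]), 'tcp_pos': array([0.2056, 0.6423, 0.2443]), 'orientation': array([-0.4846, -3.1038,  0.0029]), 'contact_force': array([ 0.6289, -0.0907, -0.1476]), 'moment': array([ 0.0471,  0.0554, -0.0131]), 'gripper_force': 0.0, 'grip_width': 0.08549503220938147}
top {'mtx': array([[446.7695,   0.    , 274.7994],
       [  0.    , 446.7695, 203.8755],
       [  0.    ,   0.    ,   1.    ]]), 'extrinsics': array([[ 0.0299, -0.9936,  0.109 ,  0.3523],
       [-0.9992, -0.0267,  0.0307, -0.0091],
       [-0.0276, -0.1099, -0.9936,  1.2029],
       [ 0.    ,  0.    ,  0.    ,  1.    ]])}
scene {'mtx': array([[527.3114,   0.    , 287.7252],
       [  0.    , 527.3114, 208.8269],
       [  0.    ,   0.    ,   1.    ]]), 'extrinsics': array([[ 0.7612,  0.4124, -0.5005,  1.0304],
       [ 0.6484, -0.4997,  0.5743, -0.655 ],
       [-0.0133, -0.7617, -0.6478,  0.8546],
       [ 0.    ,  0.    ,  0.    ,  1.    ]])}
wrist {'mtx': array([[325.1923,   0.    , 283.6499],
       [  0.    , 325.1923, 207.2674],
       [  0.    ,   0.    ,   1.    ]]), 'tool_from_camera': array([[-0.0011, -0.9462, -0.3235,  0.0826],
       [ 1.    , -0.0007, -0.0012, -0.0003],
       [ 0.0009, -0.3235,  0.9462, -0.1293],
       [ 0.    ,  0.    ,  0.    ,  1.    ]])}
```

View pics/top0.png

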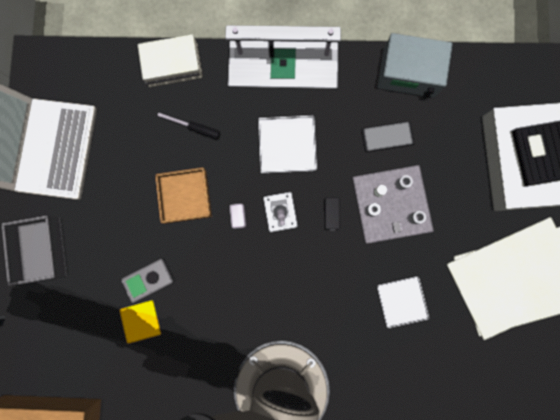

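View pics/scene0.png

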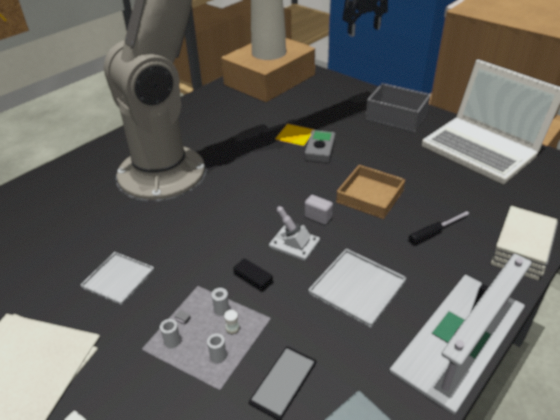

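The larger tray is at top px (288,144), the carton at (183,195) and the gauge at (280,212). The sleeves are at (406,182), (374,210) and (419,217), with the jar at (382,190) and the connector at (398,228). The smaller look-alike tray is at (403,302). Next I'll enlarge the gauge and the mat.

```bash
cat > h.py <<'E'
import numpy as np,cv2
from scipy.spatial.transform import Rotation as R
from bench import r,eyes
np.set_printoptions(precision=4,suppress=True)
def ray(n,uv):
    i=eyes.camera_info(n);K=i["mtx"];x=np.array([(uv[0]-K[0,2])/K[0,0],(uv[1]-K[1,2])/K[1,1]])
    if n=="wrist":
        o=r.get_obs();T=np.eye(4);T[:3,:3]=R.from_rotvec(o["orientation"]).as_matrix();T[:3,3]=o["tcp_pos"]
        T=T@i["tool_from_camera"];t=np.linalg.norm(x);d=np.r_[x/max(t,1e-9)*np.sin(t),np.cos(t)]
    else: T=i["extrinsics"];d=np.r_[x,1]
    d=T[:3,:3]@d;return T[:3,3],d/np.linalg.norm(d)
def at(n,uv,z):
    c,d=ray(n,uv);return c+d*(z-c[2])/d[2]
def tri(*obs):
    A=0;b=0
    for n,uv in obs:
        c,d=ray(n,uv);P=np.eye(3)-np.outer(d,d);A=A+P;b=b+P@c
    return np.linalg.solve(A,b)
def proj(n,p):
    i=eyes.camera_info(n);K=i["mtx"];T=i["extrinsics"]
    if 1: q=T[:3,:3].T@(np.array(p)-T[:3,3]);return K[:2,:2]@(q[:2]/q[2])+K[:2,2]
def snap(n,f): im=eyes.grab_frame(n);cv2.imwrite(f"pics/{f}.png",im[:,:,::-1]);return im
E
python3 - <<'E'
from h import *
t=cv2.imread("pics/top0.png");s=cv2.imread("pics/scene0.png")
c=lambda im,x,y,w,h,W,H:cv2.resize(im[y:y+h,x:x+w],(W,H),interpolation=cv2.INTER_CUBIC)
a=np.hstack([c(t,255,185,50,50,300,300),c(t,345,160,100,60,500,300)])
b=np.hstack([c(s,260,195,70,70,300,300),c(s,145,280,125,75,500,300)])
cv2.imwrite("pics/mos.png",np.vstack([a,b]))
for k,uv,z in [("tray",(288,144),.008),("carton",(183,195),.036),("gauge",(281,212),.012),("mat",(393,204),.002),("s1",(406,182),.052),("s2",(374,210),.052),("s3",(419,217),.052),("jar",(382,190),.045)]:print(k,at("top",uv,z))
E
```

```text
tray [ 0.6488 -0.0033  0.008 ]
carton [0.4975 0.2709 0.036 ]
gauge [0.4616 0.0105 0.012 ]
mat [ 0.4923 -0.2894  0.002 ]
s1 [ 0.5446 -0.3111  0.052 ]
s2 [ 0.4696 -0.2292  0.052 ]
s3 [ 0.4547 -0.3439  0.052 ]
jar [ 0.5232 -0.251   0.045 ]
```

View pics/mos.png

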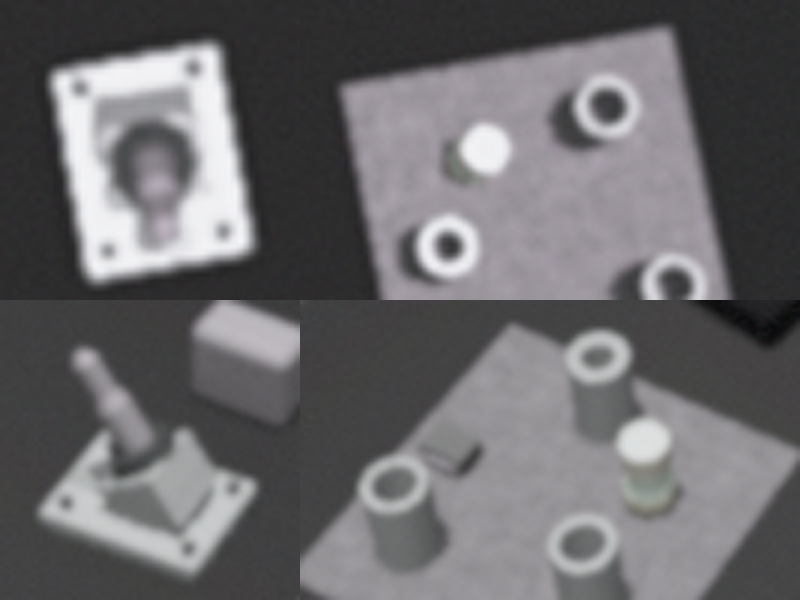

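The left sleeve, at top px (374,210), appears to have the smaller bore. The pin leans toward the robot, with its tip at top (281.3,224.2) and scene (279.6,208.3). The shoulder is at top (280.3,211.7) and scene (292.2,231.2).

Run:
```python
from h import *
T=lambda x,y:(255+x/6,185+y/6)
S=lambda x,y:(260+x*70/300,195+(y-300)*70/300)
tip=tri(("top",T(158,235)),("scene",S(84,357)));sh=tri(("top",T(152,160)),("scene",S(138,455)))
print(tip,sh)
q=[at("top",T(*p),.012) for p in((50,72),(220,43),(255,252),(90,280))];print(np.array(q))
c=np.mean(q,0);v=(q[2]+q[3]-q[0]-q[1]);v/=np.linalg.norm(v);print("base centre",c,"lean",v)
ax=np.r_[v[:2]*np.sin(np.radians(34)),np.cos(np.radians(34))]
print("axis",ax,"foot from tip",tip-.06*ax)
for foot in (tip-.06*ax,np.r_[c[:2],.048]):
  for z in(0,.06):print(proj("top",foot+z*ax),proj("scene",foot+z*ax))
for n,p in(("carton",[(157,174),(205,169),(210,217),(163,222)]),("tray",[(258,119),(313,116),(317,170),(262,173)])):print(n,np.mean([at("top",x,.036 if n=="carton" else .012) for x in p],0))
```

```text
[0.4252 0.0088 0.0926] [0.4602 0.0122 0.0415]
[[ 0.5008  0.0591  0.012 ]
 [ 0.5159 -0.0167  0.012 ]
 [ 0.4227 -0.0346  0.012 ]
 [ 0.4082  0.0383  0.012 ]]
base centre [0.4619 0.0115 0.012 ] lean [-0.9789 -0.2043  0.    ]
axis [-0.5474 -0.1142  0.829 ] foot from tip [0.4581 0.0157 0.0429]
[278.8022 212.2069] [292.1419 229.5391]
[280.7989 223.5987] [278.7366 208.3901]
[280.4031 210.6048] [292.2389 229.5638]
[282.4853 221.9688] [278.7481 208.2779]
carton [0.4966 0.269  0.036 ]
tray [ 0.6469 -0.0018  0.012 ]
```

step_arm(rows=[[0.023,-0.065,0,0,0,0.03],[0.046,-0.13,0,0,0,0.066],[0.069,-0.195,0,0,0,0.1],[0.092,-0.26,0,0,0,0.132],[0.115,-0.325,0,0,0,0.164]], jaw=0.3, squeeze=30)

```text
clock: 0.52
tcp_pos: [0.275, 0.4456, 0.2448]
orientation: [0.33, -3.124, 0.001]
contact_force: [1.0, -0.4, 0.2]
grip_width: 0.0595
gripper_force: 0.0
```

Run:
```python
from h import *
o=r.get_obs();print(o["clock"],o["joints"],o["tcp_pos"],o["orientation"],o["grip_width"])
```

```text
0.5167 [-1.0988  0.2315 -0.0448  1.9127  0.0124  0.9985  0.6323] [0.275  0.4456 0.2448] [ 0.3302 -3.1239  0.0013] 0.0594777601669953
```

step_arm(rows=[[0.027,-0.064,0,0,0,0],[0.053,-0.127,0,0,0,0],[0.08,-0.19,0,0,0,0],[0.107,-0.254,0,0,0,0],[0.133,-0.318,0,0,0,0]])

```text
clock: 0.93
tcp_pos: [0.3548, 0.2549, 0.2452]
orientation: [0.322, -3.125, -0.0]
contact_force: [1.8, -0.1, 0.2]
grip_width: 0.0604
gripper_force: 0.0
```

step_arm(rows=[[0.015,-0.065,0,0,0,0],[0.03,-0.13,0,0,0,0],[0.045,-0.195,0,0,0,0],[0.06,-0.26,0,0,0,0],[0.075,-0.325,0,0,0,0]])

```text
clock: 1.35
tcp_pos: [0.3993, 0.06, 0.2453]
orientation: [-0.322, 3.125, 0.001]
contact_force: [1.2, 0.4, 0.3]
grip_width: 0.0594
gripper_force: 0.0
```

step_arm(rows=[[-0.01,-0.025,-0.02,0.0077,-0.037,0],[-0.02,-0.045,-0.035,0.0154,-0.074,0],[-0.03,-0.07,-0.05,0.0231,-0.111,0],[-0.04,-0.09,-0.07,0.0308,-0.148,0],[-0.046,-0.111,-0.083,0.0385,-0.185,0]])

```text
clock: 1.77
tcp_pos: [0.3784, 0.0289, 0.2279]
orientation: [-0.307, 2.838, 0.086]
contact_force: [-0.3, -0.0, 0.1]
grip_width: 0.0596
gripper_force: 0.0
```

Run:
```python
from h import *
o=r.get_obs();print(o["clock"],o["joints"],o["tcp_pos"],o["orientation"]);print(R.from_rotvec(o["orientation"]).as_matrix())
snap("wrist","w1")
```

```text
1.7667 [-0.1548 -0.1497 -0.0562  2.3956 -0.0668  0.6058  1.6242] [0.3784 0.0289 0.2279] [-0.3072  2.8379  0.0863]
[[-0.9368 -0.218   0.2738]
 [-0.2009  0.9755  0.0891]
 [-0.2865  0.0285 -0.9577]]
```

View pics/w1.png

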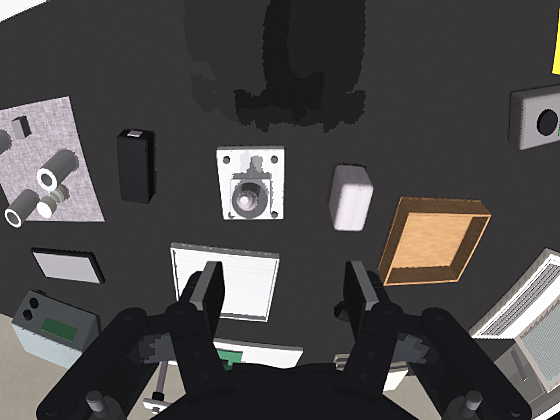

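The wrist view shows the gauge base at corners (217,149), (283,147), (284,219) and (220,220), with the pin nearly end-on at about (247,200). J4 stopped the tilt, so the arm can't lean 34° toward itself. Instead I'll grip with the tool tilted about 30° outward from the sleeve axis, so the tool is near vertical at the pin. I'll check the pin model against this view.

```bash
cat >> h.py <<'E'
def projw(p):
    i=eyes.camera_info("wrist");K=i["mtx"];o=r.get_obs();T=np.eye(4);T[:3,:3]=R.from_rotvec(o["orientation"]).as_matrix();T[:3,3]=o["tcp_pos"]
    T=T@i["tool_from_camera"];q=T[:3,:3].T@(np.array(p)-T[:3,3]);h=np.hypot(*q[:2]);t=np.arctan2(h,q[2]);return q[:2]/h*t*K[0,0]+K[:2,2]
E
python3 - <<'E'
from h import *
q=[at("wrist",p,.012) for p in((217,149),(283,147),(284,219),(220,220))];print(np.array(q),np.mean(q,0))
v=q[0]+q[1]-q[2]-q[3];print(v/np.linalg.norm(v))
ax=np.array([-.5474,-.1142,.829]);f=np.array([.4605,.0115,.048])
im=cv2.imread("pics/w1.png");x0,y0=205,135;k=7
a=cv2.resize(im[y0:y0+85,x0:x0+90],None,fx=k,fy=k,interpolation=cv2.INTER_CUBIC)
for z,c in((0,(0,0,255)),(.026,(0,255,0)),(.06,(255,0,0))):
    p=projw(f+z*ax);print(z,p);u=((p-[x0,y0]+.5)*k).astype(int);cv2.drawMarker(a,tuple(int(j) for j in u),c,0,14)
cv2.imwrite("pics/w1c.png",a)
for uv in((46,178),(14,215)):print(at("wrist",uv,.052))
E
```

```text
[[ 0.4226 -0.0327  0.012 ]
 [ 0.4072  0.0367  0.012 ]
 [ 0.5015  0.0581  0.012 ]
 [ 0.5183 -0.0194  0.012 ]] [0.4624 0.0107 0.012 ]
[-0.9837 -0.18    0.    ]
0 [249.805  202.7987]
0.026 [247.7296 203.1433]
0.06 [244.4406 203.6901]
[ 0.4684 -0.2322  0.052 ]
[ 0.5389 -0.3093  0.052 ]
```

View pics/w1c.png

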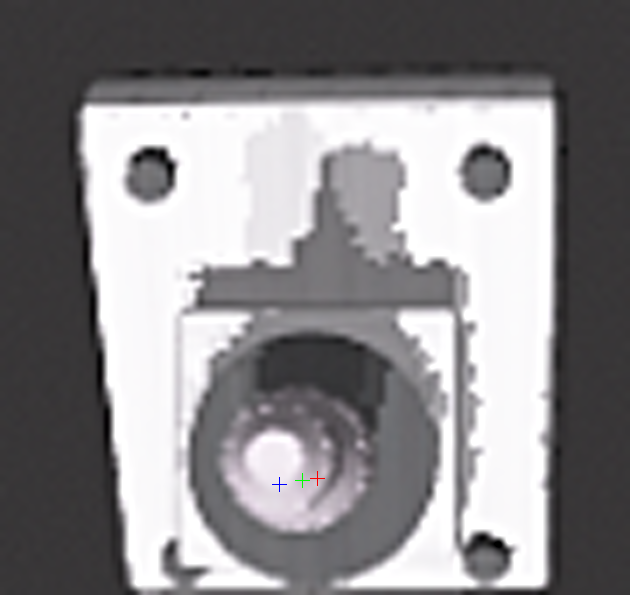

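The tip disc centre is at about crop (274,457), i.e. px (243.6,199.8), and the shoulder disc is at (249.5,199.9). Both sit about 3 px above the prediction, so I'll fit the pin to all three views.

Run:
```python
from h import *
from scipy.optimize import least_squares
obs=[("top",.06,(281.3,224.2),1.5),("scene",.06,(279.6,208.3),1.),("wrist",.06,(243.6,199.8),.7),("top",0,(280.3,211.7),1.5),("scene",0,(292.2,231.2),1.5),("wrist",0,(249.5,199.9),.7)]
def ax(a):return np.r_[np.sin(np.radians(34))*np.array([np.cos(a),np.sin(a)]),np.cos(np.radians(34))]
def f(p,full=0):
    e=[]
    for n,z,uv,s in obs:
        q=p[:3]+z*ax(p[3]);e.append(((projw(q) if n=="wrist" else proj(n,q))-uv)/s)
    e=np.ravel(e);return e if full else np.r_[e,(p[2]-.048)/.001,(p[3]-3.336)/.03]
s=least_squares(f,[.46,.011,.048,3.34]);p=s.x;print(p,ax(p[3]),np.degrees(p[3]));print(f(p,1).reshape(-1,2))
```

```text
[0.4579 0.0106 0.0468 3.3436] [-0.5478 -0.1122  0.829 ] 191.5737590573387
[[ 0.9858 -0.3976]
 [-2.4222 -0.1621]
 [ 0.6342  0.7963]
 [ 0.2878  0.3088]
 [-1.0384 -1.1876]
 [-0.1861  0.2147]]
```

step_arm(rows=[[0.027,-0.06,-0.016,-0.0076,0.0362,0],[0.053,-0.12,-0.033,-0.0151,0.0724,0],[0.08,-0.18,-0.05,-0.0227,0.1086,0],[0.107,-0.24,-0.066,-0.0302,0.1448,0],[0.133,-0.3,-0.083,-0.0378,0.181,0]], jaw=0.36)

```text
clock: 2.23
tcp_pos: [0.461, -0.1535, 0.1789]
orientation: [0.29, -2.83, 0.003]
contact_force: [1.3, 0.3, 1.6]
grip_width: 0.0548
gripper_force: 0.0
```

step_arm(rows=[[0.027,-0.058,-0.04,-0.0076,0.0363,0],[0.053,-0.115,-0.083,-0.0152,0.0726,0],[0.053,-0.115,-0.083,-0.0152,0.0726,0],[0.053,-0.115,-0.083,-0.0152,0.0726,0]])

```text
clock: 2.57
tcp_pos: [0.49, -0.2212, 0.1224]
orientation: [0.261, -2.592, 0.033]
contact_force: [-0.7, 1.1, 1.4]
grip_width: 0.0543
gripper_force: 0.0
```

Run:
```python
from h import *
o=r.get_obs();print(o["clock"],o["joints"],o["tcp_pos"]);M=R.from_rotvec(o["orientation"]).as_matrix();print(M)
im=snap("wrist","w2");
hsv=cv2.cvtColor(im,cv2.COLOR_RGB2GRAY)
cs=cv2.HoughCircles(cv2.medianBlur(hsv,3),cv2.HOUGH_GRADIENT,1,30,param1=120,param2=22,minRadius=8,maxRadius=32)
for c in cs[0]: print(c,at("wrist",c[:2],.052))
```

```text
2.5667 [0.0414 0.6701 0.2353 1.6824 0.0623 1.3001 2.0036] [ 0.49   -0.2212  0.1224]
[[-0.8412 -0.1917 -0.5057]
 [-0.1788  0.9811 -0.0745]
 [ 0.5104  0.0278 -0.8595]]
[277.5 257.5  23.3] [ 0.4746 -0.2266  0.052 ]
[239.5 316.5  16.6] [ 0.5208 -0.2446  0.052 ]
[134.5 196.5  16.1] [ 0.4527 -0.343   0.052 ]
[546.5 275.5  12.1] [0.454  0.0207 0.052 ]
```

View pics/w2.png

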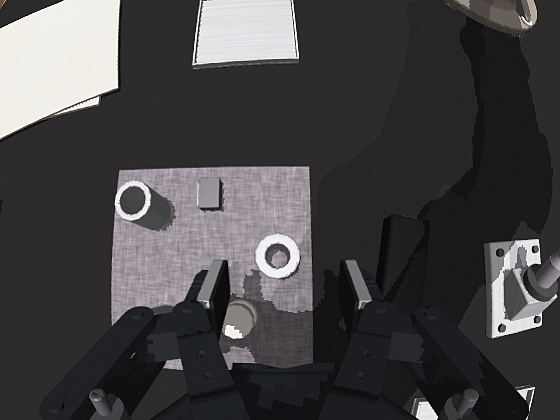

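Sleeve s2 is at (277,257) and its thick ring points to the undersize bore. s3 is at (134,200), the connector at (209,193) and the jar at (241,316). I'll write a helper that gives the shift and turn to each target pose.

```bash
cat >> h.py <<'E'
yaw=np.radians(191.6);lean=np.r_[np.cos(yaw),np.sin(yaw),0];foot=np.array([.458,.0105,.0475]);Z=np.array([0,0,1.])
def rot(t):  # t = tool body's lean towards `lean`, deg
    t=np.radians(t);z=-(np.sin(t)*lean+np.cos(t)*Z);x=np.cos(t)*lean-np.sin(t)*Z
    return np.c_[x,np.cross(z,x),z]
def go(P,t):
    o=r.get_obs();M=R.from_rotvec(o["orientation"]);d=(np.array(P)-o["tcp_pos"])/.6;w=(R.from_matrix(rot(t))*M.inv()).as_rotvec()/np.pi
    print("shift/turn",d.round(4),w.round(4),"mm",(np.linalg.norm(d)*600).round(1),"deg",(np.linalg.norm(w)*180).round(1))
def tcp(C,t,sl=0): # sleeve axis leaning sl deg; grasp point 6 mm above the centre, TCP 5 mm on
    sl=np.radians(sl);return np.array(C)+.006*(np.sin(sl)*lean+np.cos(sl)*Z)+.005*rot(t)[:,2]
def pin(z): a=np.radians(34);return foot+z*(np.sin(a)*lean+np.cos(a)*Z)
E
python3 -c "
from h import *
go(tcp([.473,-.227,.027],-30),-30)
for z in(.1,.092,.0545,.025):print(z,tcp(pin(z),4,34))"
```

```text
shift/turn [-0.0334 -0.0119 -0.163 ] [-0.0082 -0.0034  0.0029] mm 100.1 deg 1.7
0.1 [ 0.4003 -0.0013  0.1304]
0.092 [ 0.4047 -0.0004  0.1238]
0.0545 [0.4252 0.0038 0.0927]
0.025 [0.4414 0.0071 0.0682]
```

step_arm(rows=[[-0.006,-0.003,-0.05,-0.0082,-0.0034,0.0029],[-0.015,-0.006,-0.1,-0.0082,-0.0034,0.0029],[-0.026,-0.01,-0.14,-0.0082,-0.0034,0.0029],[-0.0334,-0.0119,-0.16,-0.0082,-0.0034,0.0029],[-0.0334,-0.0119,-0.16,-0.0082,-0.0034,0.0029]])

```text
clock: 3.03
tcp_pos: [0.47, -0.2262, 0.035]
orientation: [0.267, -2.614, 0.07]
contact_force: [-1.1, 0.6, 0.0]
grip_width: 0.0545
gripper_force: 0.0
```

Run:
```python
from h import *
go(tcp([.473,-.227,.027],-30),-30)
o=r.get_obs();print(o["clock"],o["tcp_pos"],o["contact_force"])
im=snap("wrist","w3")
```

```text
shift/turn [ 0.001  -0.0022 -0.0105] [-0.0006  0.0023 -0.0002] mm 6.4 deg 0.4
3.0333 [ 0.47   -0.2262  0.035 ] [-1.0715  0.5825  0.0002]
```

View pics/w3.png

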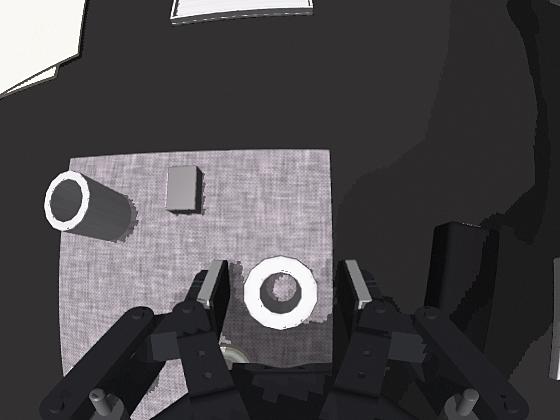

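The sleeve ring at (281,293) is centred between the pads, since the jaw centre is at column 284. I'll close on it.

step_arm(rows=[[0.001,-0.002,-0.006,0,0.002,0],[0.001,-0.002,-0.0105,0,0.002,0],[0.001,-0.002,-0.0105,0,0.002,0]])

```text
clock: 3.33
tcp_pos: [0.4732, -0.2285, 0.028]
orientation: [0.266, -2.609, 0.07]
contact_force: [0.1, -0.3, -0.6]
grip_width: 0.0547
gripper_force: 0.0
```

step_arm(rows=[[0,0,0,0,0,0],[0,0,0,0,0,0],[0,0,0,0,0,0],[0,0,0,0,0,0],[0,0,0,0,0,0]], jaw=1, squeeze=30)

```text
clock: 3.75
tcp_pos: [0.4724, -0.2287, 0.0272]
orientation: [0.266, -2.606, 0.069]
contact_force: [0.4, 1.0, 7.1]
grip_width: 0.0306
gripper_force: 29.9
```

step_arm(rows=[[0,0,0,0,0,0],[0,0,0,0,0,0],[0,0,0,0,0,0]])

```text
clock: 4.0
tcp_pos: [0.4724, -0.2287, 0.0272]
orientation: [0.266, -2.606, 0.069]
contact_force: [1.6, 1.4, 6.8]
grip_width: 0.0304
gripper_force: 29.9
```

Run:
```python
from h import *
o=r.get_obs();print(o["clock"],o["tcp_pos"],o["contact_force"],o["grip_width"],R.from_rotvec(o["orientation"]).as_matrix())
im=snap("wrist","w4")
c=cv2.HoughCircles(cv2.medianBlur(cv2.cvtColor(im,cv2.COLOR_RGB2GRAY),3),cv2.HOUGH_GRADIENT,1,30,param1=120,param2=22,minRadius=25,maxRadius=48)
for c in c[0]:print(c,at("wrist",c[:2],.052))
go([.49,-.2,.15],-30)
```

```text
4.0 [ 0.4724 -0.2287  0.0272] [1.6287 1.3884 6.832 ] 0.03037783679066011 [[-0.8481 -0.2014 -0.4901]
 [-0.1753  0.9795 -0.0992]
 [ 0.5     0.0018 -0.866 ]]
[283.5 285.5  40.8] [ 0.4712 -0.2298  0.052 ]
[ 73.5 199.5  33.8] [ 0.4567 -0.3344  0.052 ]
shift/turn [0.0293 0.0479 0.2047] [-0.0005 -0.0001 -0.0001] mm 127.4 deg 0.1
```

step_arm(rows=[[0,0,0.02,0,0,0],[0,0,0.08,0,0,0],[0,0,0.14,0,0,0],[0,0,0.2,0,0,0]])

```text
clock: 4.38
tcp_pos: [0.4712, -0.2288, 0.1482]
orientation: [0.265, -2.604, 0.068]
contact_force: [0.9, -0.4, 0.3]
grip_width: 0.0304
gripper_force: 29.8
```

step_arm(rows=[[-0.015,0.06,0.02,0.0076,-0.037,0],[-0.04,0.12,0.035,0.0152,-0.074,0],[-0.07,0.18,0.05,0.0228,-0.111,0],[-0.1,0.24,0.065,0.0304,-0.148,0],[-0.125,0.3,0.072,0.038,-0.185,0]])

```text
clock: 4.8
tcp_pos: [0.3962, -0.0476, 0.1914]
orientation: [-0.311, 3.049, 0.015]
contact_force: [1.1, 1.4, -0.5]
grip_width: 0.0302
gripper_force: 29.9
```

step_arm(rows=[[0,0.03,0,0,0,0],[0,0.03,0,0,0,0],[0,0.03,0,0,0,0]])

```text
clock: 5.05
tcp_pos: [0.3964, -0.0303, 0.1907]
orientation: [-0.316, 3.055, 0.013]
contact_force: [0.6, -0.7, -0.7]
grip_width: 0.0306
gripper_force: 29.9
```

```bash
cat >> h.py <<'E'
def tp(z,Ct=(.0011,0,.0009)): return pin(z)-rot(4)@np.array(Ct)
def axial(o): # force along the pin, up positive; and along-pin coordinate of TCP
    a=np.radians(34);return (np.sin(a)*lean+np.cos(a)*Z)
E
python3 - <<'E'
from h import *
o=r.get_obs();print(o["clock"],o["joints"],o["tcp_pos"],o["contact_force"],o["grip_width"])
go(tp(.11),4);go(tp(.095),4)
E
```

```text
5.05 [-0.1594  0.0484  0.0899  2.2823 -0.0227  0.7411  1.7232] [ 0.3964 -0.0303  0.1907] [ 0.5846 -0.6802 -0.704 ] 0.030566154462409102
shift/turn [ 0.0039  0.0477 -0.085 ] [-0.0005  0.0003 -0.0012] mm 58.5 deg 0.2
shift/turn [ 0.0176  0.0505 -0.1058] [-0.0005  0.0003 -0.0012] mm 71.1 deg 0.2
```

step_arm(rows=[[0.002,0.02,-0.03,0,0,0],[0.004,0.04,-0.06,0,0,0],[0.0039,0.0477,-0.085,0,0,-0.001],[0.0039,0.0477,-0.085,0,0,-0.001],[0.0039,0.0477,-0.085,0,0,-0.001]])

```text
clock: 5.47
tcp_pos: [0.3994, -0.003, 0.1384]
orientation: [-0.307, 3.06, 0.012]
contact_force: [0.9, -0.4, -0.0]
grip_width: 0.0306
gripper_force: 29.9
```

Run:
```python
from h import *
o=r.get_obs();print(o["clock"],o["tcp_pos"],o["contact_force"]);go(tp(.11),4)
w=snap("wrist","w5");s=snap("scene","s5")
C=o["tcp_pos"]+R.from_rotvec(o["orientation"]).as_matrix()@[.0011,0,.0009]
print("C",C,pin(.11));print("sleeve ends",projw(C+.025*axial(0)),projw(C-.025*axial(0)),"pin",projw(pin(.06)),projw(pin(.026)))
x,y=[int(v) for v in projw(C)];a=cv2.resize(w[y-55:y+55,x-37:x+38],(409,600),interpolation=cv2.INTER_CUBIC);print("wcrop",x-37,y-55,600/110)
x,y=[int(v) for v in proj("scene",pin(.06))];b=cv2.resize(s[y-55:y+55,x-35:x+36],(387,600),interpolation=cv2.INTER_CUBIC);print("scrop",x-35,y-55)
cv2.imwrite("pics/m5.png",np.hstack([a,b])[:,:,::-1])
```

```text
5.4667 [ 0.3994 -0.003   0.1384] [ 0.9036 -0.4043 -0.0031]
shift/turn [-0.0011  0.0023  0.0021] [-0.0001 -0.001   0.0008] mm 2.0 deg 0.2
C [ 0.3984 -0.0033  0.1374] [ 0.3977 -0.0019  0.1387]
sleeve ends [285.8862 281.8101] [285.486 278.686] pin [287.771  278.4023] [287.2943 277.2852]
wcrop 248 224 5.454545454545454
scrop 242 152
```

View pics/m5.png

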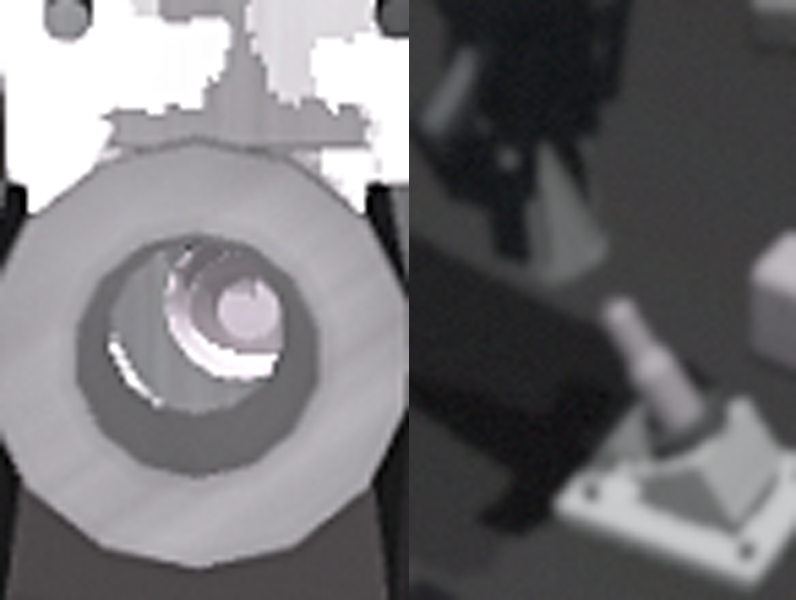

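The wrist camera looks straight through the bore. The near rim is at crop (198,355) and the far rim at about (196,328). The pin tip, at (248,311), lies about 53 crop px (6 mm) to the right of the sleeve axis. The thick wall again points to an undersize bore. I'll shift 6 mm along tool y and re-measure numerically.

step_arm(rows=[[-0.001,0.005,0,0,0,0],[-0.002,0.0098,0,0,0,0],[-0.002,0.0098,0,0,0,0],[-0.002,0.0098,0,0,0,0]])

```text
clock: 5.9
tcp_pos: [0.3983, 0.0039, 0.1392]
orientation: [-0.308, 3.056, 0.013]
contact_force: [-1.1, -0.5, -1.3]
grip_width: 0.0301
gripper_force: 29.9
```

```bash
cat >> h.py <<'E'
def bore(f):
    o=r.get_obs();w=snap("wrist",f);k=6;x0,y0=240,225
    g=cv2.resize(cv2.cvtColor(w,cv2.COLOR_RGB2GRAY)[y0:y0+120,x0:x0+90],None,fx=k,fy=k,interpolation=cv2.INTER_CUBIC);g=cv2.GaussianBlur(g,(0,0),3)
    print(o["clock"],o["tcp_pos"],o["contact_force"])
    for a,b in((20,55),(60,115),(116,190),(191,260)):
        c=cv2.HoughCircles(g,cv2.HOUGH_GRADIENT,1,15,param1=60,param2=14,minRadius=a,maxRadius=b)
        print(a,b,None if c is None else [tuple((v/k+[x0,y0,0]).round(1)) for v in c[0][:3]])
E
python3 - <<'E'
from h import *
bore("w6");o=r.get_obs();print(R.from_rotvec(o["orientation"]).as_matrix()-rot(4))
w=cv2.imread("pics/w6.png",0)[255:310:3,262:312:3]
print("\n".join(" ".join("%3d"%v for v in l) for l in w))
E
```

```text
5.9 [0.3983 0.0039 0.1392] [-1.1068 -0.5409 -1.3209]
20 55 [(np.float64(251.8), np.float64(225.8), np.float64(4.5)), (np.float64(290.4), np.float64(276.2), np.float64(8.1)), (np.float64(257.1), np.float64(325.9), np.float64(7.4))]
60 115 [(np.float64(282.4), np.float64(278.6), np.float64(13.5)), (np.float64(280.4), np.float64(276.4), np.float64(16.3)), (np.float64(282.6), np.float64(274.1), np.float64(13.4))]
116 190 [(np.float64(292.1), np.float64(286.1), np.float64(30.8)), (np.float64(284.1), np.float64(288.8), np.float64(22.3)), (np.float64(294.9), np.float64(280.9), np.float64(26.0))]
191 260 [(np.float64(283.8), np.float64(288.6), np.float64(39.3)), (np.float64(284.9), np.float64(286.1), np.float64(41.1)), (np.float64(282.4), np.float64(286.1), np.float64(41.8))]
[[-0.0003  0.0014 -0.0002]
 [ 0.0015  0.0003  0.0013]
 [-0.      0.0014  0.    ]]
255 147 162 163 161 163 163 164 162 160 157 156 156 156 236 255 255
153 163 165 167 166 168 167 167 165 163 163 164 166 165 161 146 255
164 166 167 171 172 171 171 171 171 170 172 174 173 168 165 160 140
167 168 171 176 175 173 170 169 172
[... 352 characters left out ...]
 142 107 150 172 178
146 107 112 205 151 181 199 199 189 158 201 190 143 105 111 171 177
123 106 121 231 254 154 156 160 149 153 223 138 143 103 106 167 172
110 106 115 136 251 253 251 251 252 238 128 143 143 104 104 164 168
108 106 103 145 144 162 255 255 236 132 143 143 101 107 103 159 167
115 106 105 111 150 143 142 140 141 140 142 137 105 105  98 162 173
164 101 105 105 101 148 143 140 142 140 118 107 105 104 123 168 173
165 129 104 105 105 102 102 108 103 107 107 106 107 102 164 175 179
174 163 102 103 106 104 103 104 106 107 106 108 103 133 171 181 179
174 169 162 113 105 104 103 105 104 104 107 103 157 172 180 177 173
169 171 175 165 134  99  99 101 103 101 124 163 172 179 175 171 169
```

The tip (283,280.5) now lies on the sleeve axis (284,280.8). I'll slide down along the pin.

step_arm(rows=[[0.006,0.0012,-0.009,0,0,0],[0.012,0.0025,-0.0184,0,0,0],[0.0183,0.0037,-0.0276,0,0,0],[0.0183,0.0037,-0.0276,0,0,0]])

```text
clock: 6.28
tcp_pos: [0.4094, 0.0062, 0.1211]
orientation: [-0.308, 3.059, 0.013]
contact_force: [0.4, 0.1, -0.4]
grip_width: 0.0303
gripper_force: 29.9
```

step_arm(rows=[[0.0046,0.0009,-0.0069,0,0,0],[0.0092,0.0019,-0.0138,0,0,0],[0.0137,0.0028,-0.0207,0,0,0],[0.0137,0.0028,-0.0207,0,0,0]])

```text
clock: 6.62
tcp_pos: [0.4174, 0.0077, 0.109]
orientation: [-0.308, 3.058, 0.013]
contact_force: [-0.8, 0.2, -1.4]
grip_width: 0.0304
gripper_force: 29.9
```

Run:
```python
from h import *
bore("w7");o=r.get_obs();print((o["tcp_pos"]-tp(0))@axial(0),(o["tcp_pos"]-tp(0))-axial(0)*((o["tcp_pos"]-tp(0))@axial(0)))
```

```text
6.6167 [0.4174 0.0077 0.109 ] [-0.8291  0.1807 -1.4259]
20 55 [(np.float64(262.1), np.float64(234.9), np.float64(5.0))]
60 115 [(np.float64(281.8), np.float64(281.8), np.float64(15.5)), (np.float64(282.2), np.float64(278.1), np.float64(18.9)), (np.float64(285.8), np.float64(283.9), np.float64(16.9))]
116 190 [(np.float64(284.1), np.float64(288.9), np.float64(22.1)), (np.float64(293.4), np.float64(286.2), np.float64(31.6)), (np.float64(283.6), np.float64(291.4), np.float64(24.4))]
191 260 [(np.float64(284.1), np.float64(288.2), np.float64(39.0)), (np.float64(281.6), np.float64(288.6), np.float64(41.4)), (np.float64(286.4), np.float64(284.8), np.float64(42.9))]
0.07368718697757101 [-0.0014  0.0053 -0.0002]
```

step_arm(rows=[[0.0022,0.0005,-0.0033,0,0,0],[0.0044,0.0009,-0.0066,0,0,0],[0.0066,0.0014,-0.01,0,0,0],[0.0088,0.0018,-0.0133,0,0,0],[0.011,0.0023,-0.0166,0,0,0]])

```text
clock: 7.08
tcp_pos: [0.4238, 0.009, 0.0996]
orientation: [-0.308, 3.058, 0.013]
contact_force: [-1.2, -1.5, -0.1]
grip_width: 0.0307
gripper_force: 29.9
```

step_arm(rows=[[0.0009,0.0002,-0.0014,0,0,0],[0.0018,0.0004,-0.0028,0,0,0],[0.0028,0.0006,-0.0041,0,0,0]])

```text
clock: 7.33
tcp_pos: [0.4254, 0.0093, 0.0973]
orientation: [-0.308, 3.058, 0.013]
contact_force: [-0.7, -1.3, 0.1]
grip_width: 0.03
gripper_force: 29.9
```

Run:
```python
from h import *
o=r.get_obs();d=(o["tcp_pos"]-tp(0));z=d@axial(0);print(z,d-axial(0)*z,o["contact_force"],o["contact_force"]@axial(0))
```

```text
0.05900609540664634 [-0.0013  0.0053 -0.0001] [-0.6503 -1.3468  0.077 ] 0.5714530535713018
```

Contact is due about 4 mm further on, so I'll go in small steps.

step_arm(rows=[[0.0009,0.0002,-0.0014,0,0,0],[0.0018,0.0004,-0.0028,0,0,0],[0.0018,0.0004,-0.0028,0,0,0]])

```text
clock: 7.58
tcp_pos: [0.4263, 0.0094, 0.0955]
orientation: [-0.308, 3.058, 0.013]
contact_force: [-1.0, -1.5, -1.8]
grip_width: 0.0301
gripper_force: 30.0
```

step_arm(rows=[[0.0009,0.0002,-0.0014,0,0,0],[0.0018,0.0004,-0.0028,0,0,0],[0.0018,0.0004,-0.0028,0,0,0]])

```text
clock: 7.83
tcp_pos: [0.427, 0.0093, 0.0937]
orientation: [-0.307, 3.059, 0.012]
contact_force: [-2.9, -4.1, -0.8]
grip_width: 0.0306
gripper_force: 30.1
```

step_arm(rows=[[0.0009,0.0002,-0.0014,0,0,0],[0.0014,0.0003,-0.0021,0,0,0],[0.0014,0.0003,-0.0021,0,0,0]])

```text
clock: 8.08
tcp_pos: [0.4275, 0.009, 0.0925]
orientation: [-0.306, 3.06, 0.012]
contact_force: [-5.0, -5.1, 2.4]
grip_width: 0.0304
gripper_force: 30.6
```

step_arm(rows=[[-0.0004,-0.0012,-0.0003,0,0,0],[0.0004,-0.001,-0.0014,0,0,0],[0.0009,-0.001,-0.0024,0,0,0],[0.0009,-0.001,-0.0024,0,0,0]])

```text
clock: 8.42
tcp_pos: [0.4279, 0.0089, 0.0916]
orientation: [-0.307, 3.06, 0.012]
contact_force: [-9.0, -4.6, 14.8]
grip_width: 0.0302
gripper_force: 32.0
```

Run:
```python
from h import *
o=r.get_obs();d=(o["tcp_pos"]-tp(0));z=d@axial(0);f=o["contact_force"];print(z,d-axial(0)*z,f,f@axial(0),f-axial(0)*(f@axial(0)))
```

```text
0.0530069230273567 [-0.002   0.0041 -0.0008] [-9.0235 -4.6128 14.7503] 17.690062974823004 [ 0.6666 -2.6237  0.0846]
```

It stopped at z = 53 mm with 18 N axial force, so it is seated on the cone and undersize. I'll withdraw it and take it to the carton.

step_arm(rows=[[-0.007,-0.0014,0.0104,0,0,0],[-0.02,-0.0042,0.0311,0,0,0],[-0.035,-0.007,0.0529,0,0,0],[-0.044,-0.009,0.0664,0,0,0],[-0.044,-0.009,0.11,0,0,0]])

```text
clock: 8.83
tcp_pos: [0.4002, 0.0041, 0.1562]
orientation: [-0.309, 3.061, 0.013]
contact_force: [-0.3, -0.6, -1.1]
grip_width: 0.0303
gripper_force: 30.2
```

step_arm(rows=[[0.01,0.06,0.03,-0.0076,0.037,0],[0.035,0.12,0.05,-0.0152,0.074,0],[0.06,0.18,0.06,-0.0228,0.111,0],[0.085,0.24,0.06,-0.0304,0.148,0],[0.11,0.3,0.06,-0.038,0.185,0]])

```text
clock: 9.25
tcp_pos: [0.4706, 0.1871, 0.195]
orientation: [0.264, -2.606, 0.068]
contact_force: [1.7, 0.2, -0.2]
grip_width: 0.0301
gripper_force: 30.3
```

step_arm(rows=[[0.03,0.06,0,0,0,0],[0.05,0.12,0,0,0,0],[0.05,0.14,0,0,0,0],[0.05,0.14,0,0,0,0]])

```text
clock: 9.58
tcp_pos: [0.498, 0.2735, 0.1926]
orientation: [0.271, -2.606, 0.067]
contact_force: [-0.6, 0.1, -0.5]
grip_width: 0.0301
gripper_force: 30.3
```

Run:
```python
from h import *
o=r.get_obs();print(o["joints"])
go([.492,.266,.036],-30)
bore("w8")
```

```text
[-0.4952  0.6357 -0.0436  1.5146 -0.141   1.4902  1.2887]
shift/turn [-0.01   -0.0125 -0.2609] [-0.0013 -0.0002 -0.0013] mm 156.9 deg 0.3
9.5833 [0.498  0.2735 0.1926] [-0.5766  0.0973 -0.4803]
20 55 None
60 115 [(np.float64(282.9), np.float64(295.2), np.float64(15.8))]
116 190 [(np.float64(284.1), np.float64(288.9), np.float64(22.2)), (np.float64(283.9), np.float64(298.4), np.float64(31.0)), (np.float64(290.6), np.float64(296.1), np.float64(29.7))]
191 260 [(np.float64(284.1), np.float64(288.1), np.float64(39.0)), (np.float64(286.6), np.float64(288.8), np.float64(36.6)), (np.float64(286.2), np.float64(285.6), np.float64(42.3))]
```

View pics/w8.png

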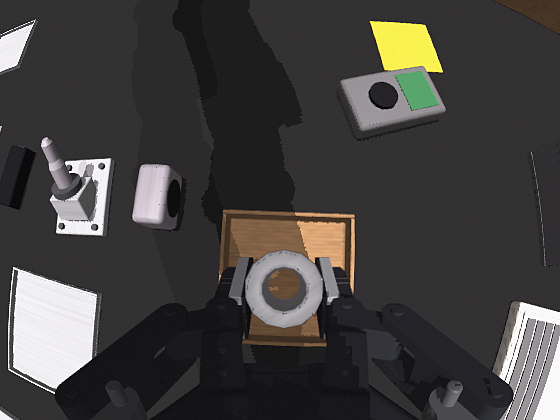

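The sleeve is held over the carton, which spans about (222–354, 211–345), and the near rim is unchanged, so nothing slipped. I'll lower it.

step_arm(rows=[[-0.005,-0.006,-0.06,0,0,0],[-0.01,-0.0125,-0.12,0,0,0],[-0.01,-0.0125,-0.18,0,0,0],[-0.01,-0.0125,-0.23,0,0,0],[-0.01,-0.0125,-0.26,0,0,0]])

```text
clock: 10.05
tcp_pos: [0.4914, 0.2576, 0.0348]
orientation: [0.259, -2.604, 0.073]
contact_force: [0.2, 0.3, -0.1]
grip_width: 0.0305
gripper_force: 30.3
```

step_arm(rows=[[0,0,-0.002,0,0,0],[0,0,-0.004,0,0,0],[0,0,-0.006,0,0,0],[0,0,-0.006,0,0,0]])

```text
clock: 10.38
tcp_pos: [0.4938, 0.2606, 0.0354]
orientation: [0.262, -2.609, 0.069]
contact_force: [0.0, -0.0, -0.6]
grip_width: 0.0305
gripper_force: 30.3
```

step_arm(rows=[[0,0,-0.002,0,0,0],[0,0,-0.003,0,0,0],[0,0,-0.003,0,0,0]])

```text
clock: 10.63
tcp_pos: [0.4929, 0.2607, 0.0325]
orientation: [0.262, -2.607, 0.069]
contact_force: [0.2, 1.0, -0.5]
grip_width: 0.0302
gripper_force: 30.3
```

step_arm(rows=[[0,0,-0.002,0,0,0],[0,0,-0.0035,0,0,0],[0,0,-0.0035,0,0,0]])

```text
clock: 10.88
tcp_pos: [0.4925, 0.2605, 0.0297]
orientation: [0.262, -2.606, 0.07]
contact_force: [-0.2, 0.4, -0.6]
grip_width: 0.03
gripper_force: 30.3
```

step_arm(rows=[[0,0,-0.0015,0,0,0],[0,0,-0.0015,0,0,0]])

```text
clock: 11.05
tcp_pos: [0.4926, 0.2606, 0.0292]
orientation: [0.262, -2.606, 0.07]
contact_force: [-0.6, 0.3, 2.1]
grip_width: 0.03
gripper_force: 30.5
```

step_arm(rows=[[0,0,0,0,0,0],[0,0,0,0,0,0],[0,0,0,0,0,0],[0,0,0,0,0,0]], jaw=0.4)

```text
clock: 11.38
tcp_pos: [0.4926, 0.2606, 0.0288]
orientation: [0.262, -2.606, 0.07]
contact_force: [0.0, -0.4, -0.1]
grip_width: 0.0513
gripper_force: 0.0
```

step_arm(rows=[[0.01,0.002,0.02,0,0,0],[0.035,0.007,0.06,0,0,0],[0.065,0.013,0.115,0,0,0],[0.09,0.01,0.17,0,0,0],[0.09,-0.05,0.2,0,0,0]])

```text
clock: 11.8
tcp_pos: [0.5487, 0.2387, 0.1522]
orientation: [0.275, -2.611, 0.062]
contact_force: [-0.2, 1.2, 0.2]
grip_width: 0.0512
gripper_force: 0.0
```

step_arm(rows=[[-0.01,-0.065,0.01,0,0,0],[-0.02,-0.13,0.02,0,0,0],[-0.03,-0.195,0.02,0,0,0],[-0.04,-0.26,0.02,0,0,0],[-0.05,-0.325,0.02,0,0,0]])

```text
clock: 12.22
tcp_pos: [0.5161, 0.0338, 0.1612]
orientation: [0.262, -2.607, 0.07]
contact_force: [1.0, -0.4, -0.7]
grip_width: 0.0513
gripper_force: 0.0
```

step_arm(rows=[[-0.01,-0.065,0,0,0,0],[-0.02,-0.13,0,0,0,0],[-0.03,-0.195,0,0,0,0],[-0.04,-0.26,0,0,0,0],[-0.05,-0.325,0,0,0,0]])

```text
clock: 12.63
tcp_pos: [0.4861, -0.1612, 0.1611]
orientation: [0.262, -2.606, 0.07]
contact_force: [1.2, -0.5, -0.4]
grip_width: 0.0512
gripper_force: 0.0
```

Run:
```python
from h import *
print(r.get_obs()["tcp_pos"],r.get_obs()["clock"]);go([.475,-.335,.14],-30)
```

```text
[ 0.4861 -0.1612  0.1611] 12.6333
shift/turn [-0.0184 -0.2897 -0.0351] [-0.0001 -0.0001  0.0007] mm 175.5 deg 0.1
```

step_arm(rows=[[-0.004,-0.06,-0.01,0,0,0],[-0.008,-0.12,-0.02,0,0,0],[-0.013,-0.18,-0.035,0,0,0],[-0.018,-0.24,-0.035,0,0,0],[-0.018,-0.29,-0.035,0,0,0]])

```text
clock: 13.05
tcp_pos: [0.4742, -0.3362, 0.1396]
orientation: [0.259, -2.605, 0.07]
contact_force: [-0.3, -0.3, -0.2]
grip_width: 0.0513
gripper_force: 0.0
```

step_arm(rows=[[0,0,0,0,0,0],[0,0,0,0,0,0]])

```text
clock: 13.22
tcp_pos: [0.4748, -0.3355, 0.1399]
orientation: [0.256, -2.606, 0.07]
contact_force: [0.0, 1.8, -0.6]
grip_width: 0.0512
gripper_force: 0.0
```

```bash
cat >> h.py <<'E'
def sleeves(f,z=.052):
    o=r.get_obs();print(o["clock"],o["tcp_pos"]);im=snap("wrist",f)
    cs=cv2.HoughCircles(cv2.medianBlur(cv2.cvtColor(im,cv2.COLOR_RGB2GRAY),3),cv2.HOUGH_GRADIENT,1,25,param1=120,param2=20,minRadius=12,maxRadius=45)
    for c in cs[0]:print(c,at("wrist",c[:2],z))
E
python3 - <<'E'
from h import *
sleeves("w9")
E
```

```text
13.2167 [ 0.4748 -0.3355  0.1399]
[279.5 252.5  14.4] [ 0.456  -0.3412  0.052 ]
[297.5 277.5  29.9] [ 0.4716 -0.3246  0.052 ]
```

```bash
python3 -c "
from h import *
go([.456,-.341,.04],-30)"
```

```text
shift/turn [-0.0327 -0.0127 -0.1661] [-0.0002 -0.0002  0.0011] mm 101.9 deg 0.2
```

step_arm(rows=[[-0.0327,-0.012,-0.04,0,0,0.001],[-0.0327,-0.0127,-0.09,0,0,0.001],[-0.0327,-0.0127,-0.14,0,0,0.001],[-0.0327,-0.0127,-0.166,0,0,0.001],[-0.0327,-0.0127,-0.166,0,0,0.001]])

```text
clock: 13.68
tcp_pos: [0.4551, -0.338, 0.0372]
orientation: [0.27, -2.601, 0.066]
contact_force: [-0.5, 0.1, -0.6]
grip_width: 0.0515
gripper_force: 0.0
```

Run:
```python
from h import *
sleeves("w10");go([.456,-.341,.0275],-30)
```

```text
13.6833 [ 0.4551 -0.338   0.0372]
[273.5 286.5  36.5] [ 0.4567 -0.3442  0.052 ]
[366.5 252.5  22.1] [ 0.4343 -0.307   0.052 ]
[309.5 242.5  32.1] [ 0.4348 -0.3328  0.052 ]
[319.5 306.5  16.1] [ 0.4614 -0.323   0.052 ]
shift/turn [-0.0001 -0.0031 -0.0196] [-0.0007 -0.0011 -0.001 ] mm 11.9 deg 0.3
```

step_arm(rows=[[0.0033,-0.0035,-0.007,0,0,0],[0.0033,-0.0035,-0.014,0,0,0],[0.0033,-0.0035,-0.0205,0,0,0],[0.0033,-0.0035,-0.0205,0,0,0]])

```text
clock: 14.07
tcp_pos: [0.4585, -0.3431, 0.0282]
orientation: [0.266, -2.606, 0.071]
contact_force: [-0.4, 0.3, 0.2]
grip_width: 0.0512
gripper_force: 0.0
```

step_arm(rows=[[0,0,0,0,0,0],[0,0,0,0,0,0],[0,0,0,0,0,0],[0,0,0,0,0,0],[0,0,0,0,0,0]], jaw=1)

```text
clock: 14.48
tcp_pos: [0.4584, -0.3433, 0.0286]
orientation: [0.266, -2.606, 0.072]
contact_force: [0.8, 0.2, 4.8]
grip_width: 0.0307
gripper_force: 30.0
```

Run:
```python
from h import *
bore("w11")
```

```text
14.4833 [ 0.4584 -0.3433  0.0286] [0.76   0.2473 4.8479]
20 55 [(np.float64(258.8), np.float64(300.4), np.float64(6.9)), (np.float64(271.1), np.float64(309.4), np.float64(7.5)), (np.float64(300.9), np.float64(268.1), np.float64(7.3))]
60 115 [(np.float64(286.1), np.float64(278.4), np.float64(18.3)), (np.float64(288.4), np.float64(275.9), np.float64(15.2)), (np.float64(288.9), np.float64(278.4), np.float64(15.6))]
116 190 [(np.float64(284.8), np.float64(281.2), np.float64(27.7)), (np.float64(275.1), np.float64(277.1), np.float64(28.8)), (np.float64(284.6), np.float64(289.4), np.float64(31.6))]
191 260 [(np.float64(284.4), np.float64(280.6), np.float64(38.6)), (np.float64(286.4), np.float64(286.4), np.float64(32.9)), (np.float64(290.2), np.float64(282.1), np.float64(33.5))]
```

Grip is fine and the bore radius is larger (27.7 vs 22.2 px), so this one is likely good. I'll carry it to the pin.

step_arm(rows=[[0,0,0.02,0,0,0],[0,0,0.08,0,0,0],[0,0,0.14,0,0,0],[0,0.03,0.2,0,0,0]])

```text
clock: 14.87
tcp_pos: [0.4565, -0.3284, 0.1499]
orientation: [0.259, -2.605, 0.073]
contact_force: [0.2, -0.4, -0.4]
grip_width: 0.0311
gripper_force: 29.9
```

step_arm(rows=[[-0.015,0.06,0.02,0.0076,-0.037,0],[-0.04,0.12,0.035,0.0152,-0.074,0],[-0.06,0.18,0.05,0.0228,-0.111,0],[-0.08,0.24,0.065,0.0304,-0.148,0],[-0.1,0.3,0.072,0.038,-0.185,0]])

```text
clock: 15.28
tcp_pos: [0.3982, -0.1439, 0.1931]
orientation: [-0.311, 3.048, 0.009]
contact_force: [0.9, 0.9, 0.2]
grip_width: 0.0309
gripper_force: 29.9
```

step_arm(rows=[[0,0.06,0,0,0,0],[0,0.12,0,0,0,0],[0,0.18,0,0,0,0],[0,0.18,0,0,0,0],[0,0.18,0,0,0,0]])

```text
clock: 15.7
tcp_pos: [0.398, -0.0355, 0.1918]
orientation: [-0.319, 3.055, 0.01]
contact_force: [0.7, 0.0, -1.3]
grip_width: 0.0306
gripper_force: 29.9
```

Run:
```python
from h import *
o=r.get_obs();print(o["clock"],o["tcp_pos"]);go([.401,.0045,.141],4)
```

```text
15.7 [ 0.398  -0.0355  0.1918]
shift/turn [ 0.005   0.0667 -0.0847] [ 0.0001  0.0001 -0.0017] mm 64.8 deg 0.3
```

step_arm(rows=[[0.001,0.04,-0.01,0,0,-0.0017],[0.003,0.06,-0.04,0,0,-0.0017],[0.005,0.0667,-0.07,0,0,-0.0017],[0.005,0.0667,-0.0847,0,0,-0.0017],[0.005,0.0667,-0.0847,0,0,-0.0017]])

```text
clock: 16.12
tcp_pos: [0.3998, 0.0017, 0.1389]
orientation: [-0.303, 3.062, 0.009]
contact_force: [-0.6, -0.3, -0.7]
grip_width: 0.0307
gripper_force: 29.9
```

step_arm(rows=[[0,0,0,0,0,0],[0,0,0,0,0,0]])

```text
clock: 16.28
tcp_pos: [0.4016, 0.0019, 0.141]
orientation: [-0.301, 3.057, 0.01]
contact_force: [0.6, -0.2, 0.1]
grip_width: 0.0308
gripper_force: 29.9
```

Run:
```python
from h import *
bore("w12");go([.401,.0045,.141],4)
w=cv2.imread("pics/w12.png",0)[246:312:3,252:318:3]
print("\n".join(" ".join("%3d"%v for v in l) for l in w))
```

```text
16.2833 [0.4016 0.0019 0.141 ] [ 0.6117 -0.2392  0.1092]
20 55 [(np.float64(285.6), np.float64(274.9), np.float64(9.1)), (np.float64(276.9), np.float64(290.8), np.float64(6.2)), (np.float64(291.4), np.float64(269.9), np.float64(7.5))]
60 115 [(np.float64(286.6), np.float64(273.6), np.float64(13.7)), (np.float64(283.1), np.float64(277.1), np.float64(18.3)), (np.float64(286.6), np.float64(270.9), np.float64(13.1))]
116 190 [(np.float64(284.4), np.float64(281.1), np.float64(27.9)), (np.float64(276.8), np.float64(281.4), np.float64(31.6)), (np.float64(288.9), np.float64(289.2), np.float64(29.3))]
191 260 [(np.float64(284.4), np.float64(280.8), np.float64(38.6)), (np.float64(282.2), np.float64(278.9), np.float64(41.6)), (np.float64(284.8), np.float64(278.2), np.float64(40.8))]
shift/turn [-0.0012  0.004  -0.0003] [0.0001 0.0002 0.0019] mm 2.5 deg 0.3
255 255 255 230 211 140 162 164 166 165 166 166 164 164 165 167 155 188 234 235 255 255
255 255 255 253 146 162 166 169 173 177 182 184 180 176 172 168 164 163 220 255 158 255
255 255 252 153 160 166 175 179 178 179 173 171 179 181 182 183 17
[... 993 characters left out ...]
 166 102 107 105 255 133 143 144 148 139 138 128 135 142 141 140 106 107 104 152 174
172 174 145 107 109  88 255 135 144 149 143 145 136 140 143 145 103 108 106 106 168 169
170 173 171 103 106 106  92 255 185 143 143 147 137 142 142 105 109 107 107 151 173 175
167 170 167 130 106 106 107 101  80  74  84  92 111 111 107 107 108 107 104 168 173 170
171 169 167 163 128 105 106 107 106 107 106 107 107 106 109 108 107 104 170 176 175 171
114 169 169 169 164 141 103 106 105 106 106 107 107 106 106 106 120 167 171 172 173 176
 62 158 170 169 167 167 160 104 102 105 106 106 106 104 104 141 170 174 175 176 176  75
 71  72  94 176 175 169 166 164 163 161 150 148 155 164 164 168 170 175 173 166  67  78
```

The tip (286.5,277) is about 1.5 mm right of the sleeve axis and 1 mm below it. I'll correct that and slide on.

step_arm(rows=[[0.0008,0.003,0.001,0,0,0.001],[0.0063,0.004,-0.0073,0,0,0.001],[0.0117,0.0052,-0.0156,0,0,0.001],[0.0172,0.0064,-0.024,0,0,0.001],[0.0227,0.0075,-0.0322,0,0,0.001]])

```text
clock: 16.75
tcp_pos: [0.4152, 0.0075, 0.1205]
orientation: [-0.309, 3.057, 0.01]
contact_force: [-0.3, 0.3, -1.0]
grip_width: 0.0306
gripper_force: 30.0
```

step_arm(rows=[[0.0044,0.0009,-0.0066,0,0,0],[0.0088,0.0018,-0.0133,0,0,0],[0.0132,0.0027,-0.02,0,0,0],[0.0165,0.0034,-0.0249,0,0,0],[0.0165,0.0034,-0.0249,0,0,0]])

```text
clock: 17.17
tcp_pos: [0.4249, 0.0095, 0.1055]
orientation: [-0.309, 3.058, 0.01]
contact_force: [0.9, -0.5, 0.1]
grip_width: 0.0307
gripper_force: 29.9
```

Run:
```python
from h import *
bore("w13")
o=r.get_obs();d=(o["tcp_pos"]-tp(0));z=d@axial(0);f=o["contact_force"];print(z,d-axial(0)*z,f@axial(0));print(R.from_rotvec(o["orientation"]).as_matrix()-rot(4))
w=cv2.imread("pics/w13.png",0)[252:310:3,252:318:3]
print("\n".join(" ".join("%3d"%v for v in l) for l in w))
```

```text
17.1667 [0.4249 0.0095 0.1055] [ 0.9174 -0.4775  0.0614]
20 55 [(np.float64(318.2), np.float64(251.9), np.float64(5.5)), (np.float64(259.2), np.float64(245.2), np.float64(5.0)), (np.float64(309.6), np.float64(245.8), np.float64(5.3))]
60 115 [(np.float64(305.2), np.float64(249.4), np.float64(17.5)), (np.float64(283.2), np.float64(278.8), np.float64(10.7))]
116 190 [(np.float64(284.6), np.float64(280.9), np.float64(27.9)), (np.float64(278.6), np.float64(287.2), np.float64(30.8)), (np.float64(273.1), np.float64(281.6), np.float64(28.2))]
191 260 [(np.float64(284.2), np.float64(280.6), np.float64(38.6)), (np.float64(278.4), np.float64(279.1), np.float64(34.1)), (np.float64(281.2), np.float64(281.1), np.float64(41.6))]
0.0664710893340503 [0.0021 0.0062 0.0022] -0.42264967381027213
[[-0.0003  0.0012 -0.0012]
 [ 0.0011  0.0002 -0.0005]
 [ 0.0013 -0.0002 -0.0001]]
252 255 228 163 167 172 182 185 183 183 179 177 185 187 189 190 184 173 168 148 203 255
255 187 168 172 179 185 182 150 125 118 119 120 119 120 134 167 185 186 179 171 154 255
 89 171 175 181 186 178 117 119 121 122 119 115 123 12
[... 829 characters left out ...]
 174 107 111 110 141 149 149 176 121 127 121 203 145 146 147 144 110 110 109 157 180
178 179 151 111 112 108 151 154 147 145 145 139 145 148 147 151 106 112 111 110 174 176
177 179 176 107 111 110 109 146 150 148 148 141 145 147 145 107 113 111 111 157 180 179
173 174 175 136 111 110 111 109 111 132 144 147 127 117 109 111 113 112 107 175 180 177
176 176 173 170 133 110 110 110 111 111 110 111 110 111 113 113 112 109 176 182 182 178
118 173 175 176 170 151 106 110 111 110 110 110 112 111 111 110 123 174 178 179 179 184
 64 163 176 175 173 173 164 110 107 109 112 110 110 107 109 146 176 181 182 180 182  77
 73  73  98 183 181 176 172 170 171 168 157 152 161 168 171 175 177 181 178 172  68  80
```

step_arm(rows=[[-0.0017,-0.0021,-0.0014,0,0,0],[0.002,-0.0014,-0.007,0,0,0],[0.0056,-0.0006,-0.0124,0,0,0],[0.0056,-0.0006,-0.0124,0,0,0]])

```text
clock: 17.55
tcp_pos: [0.4284, 0.0092, 0.0983]
orientation: [-0.309, 3.057, 0.01]
contact_force: [-0.3, 1.0, -0.6]
grip_width: 0.0309
gripper_force: 30.0
```

step_arm(rows=[[0.0018,0.0004,-0.0028,0,0,0],[0.0036,0.0008,-0.0055,0,0,0],[0.0036,0.0008,-0.0055,0,0,0]])

```text
clock: 17.8
tcp_pos: [0.4304, 0.0096, 0.0952]
orientation: [-0.309, 3.057, 0.01]
contact_force: [0.7, -0.4, -0.8]
grip_width: 0.0311
gripper_force: 30.0
```

step_arm(rows=[[0.0018,0.0004,-0.0028,0,0,0],[0.0036,0.0008,-0.0055,0,0,0],[0.0036,0.0008,-0.0055,0,0,0]])

```text
clock: 18.05
tcp_pos: [0.4325, 0.0101, 0.0919]
orientation: [-0.309, 3.057, 0.01]
contact_force: [0.6, 0.7, -0.4]
grip_width: 0.0308
gripper_force: 30.0
```

```bash
cat >> h.py <<'E'
def st():
    o=r.get_obs();d=(o["tcp_pos"]-tp(0));a=axial(0);z=d@a;f=o["contact_force"];print(o["clock"],"z",z,"lat",d-a*z,"Fax",f@a,"Flat",f-a*(f@a),"M",o["moment"],o["grip_width"])
E
python3 -c "
from h import *
st()"
```

```text
18.05 z 0.05057596566929144 lat [0.0012 0.005  0.0015] Fax -0.751260489412435 Flat [0.1919 0.6274 0.2119] M [-0.0093  0.0689  0.0518] 0.030798465323450246
```

step_arm(rows=[[0.0018,0.0004,-0.0028,0,0,0],[0.0036,0.0008,-0.0055,0,0,0],[0.0055,0.0011,-0.0083,0,0,0],[0.0055,0.0011,-0.0083,0,0,0]])

```text
clock: 18.38
tcp_pos: [0.4358, 0.0107, 0.0868]
orientation: [-0.309, 3.057, 0.01]
contact_force: [0.0, 0.1, 0.3]
grip_width: 0.0308
gripper_force: 30.0
```

step_arm(rows=[[0.0018,0.0004,-0.0028,0,0,0],[0.0036,0.0008,-0.0055,0,0,0],[0.0055,0.0011,-0.0083,0,0,0],[0.0055,0.0011,-0.0083,0,0,0]])

```text
clock: 18.72
tcp_pos: [0.4391, 0.0114, 0.0819]
orientation: [-0.309, 3.057, 0.01]
contact_force: [0.7, 0.4, 0.6]
grip_width: 0.0311
gripper_force: 30.0
```

```bash
python3 -c "
from h import *
st()"
```

```text
18.7167 z 0.038504974545591125 lat [0.0012 0.005  0.0015] Fax 0.03262260132436752 Flat [0.7387 0.394  0.5415] M [ 0.0325  0.0806 -0.0064] 0.03106635421861913
```

step_arm(rows=[[0.0018,0.0004,-0.0028,0,0,0],[0.0036,0.0008,-0.0055,0,0,0],[0.0055,0.0011,-0.0083,0,0,0],[0.0064,0.0013,-0.0097,0,0,0]])

```text
clock: 19.05
tcp_pos: [0.443, 0.0122, 0.0761]
orientation: [-0.309, 3.057, 0.01]
contact_force: [0.6, -0.4, -0.2]
grip_width: 0.0305
gripper_force: 29.9
```

step_arm(rows=[[0.0009,0.0002,-0.0014,0,0,0],[0.0018,0.0004,-0.0028,0,0,0],[0.0018,0.0004,-0.0028,0,0,0]])

```text
clock: 19.3
tcp_pos: [0.4439, 0.0124, 0.0745]
orientation: [-0.309, 3.057, 0.01]
contact_force: [0.8, -0.5, -0.6]
grip_width: 0.031
gripper_force: 30.0
```

step_arm(rows=[[0.0009,0.0002,-0.0014,0,0,0],[0.0014,0.0003,-0.0021,0,0,0],[0.0014,0.0003,-0.0021,0,0,0]])

```text
clock: 19.55
tcp_pos: [0.4448, 0.0126, 0.0734]
orientation: [-0.309, 3.057, 0.01]
contact_force: [-0.6, 0.4, -1.0]
grip_width: 0.0309
gripper_force: 30.0
```

```bash
python3 -c "
from h import *
st()"
```

```text
19.55 z 0.028200448226566317 lat [0.0012 0.005  0.0015] Fax -0.5924568962890295 Flat [-0.902   0.3399 -0.5499] M [0.0126 0.0984 0.034 ] 0.030896795772741317
```

step_arm(rows=[[0.0009,0.0002,-0.0014,0,0,0],[0.0014,0.0003,-0.0021,0,0,0],[0.0014,0.0003,-0.0021,0,0,0]])

```text
clock: 19.8
tcp_pos: [0.4453, 0.0126, 0.0724]
orientation: [-0.308, 3.058, 0.01]
contact_force: [-3.0, -1.0, 7.5]
grip_width: 0.0308
gripper_force: 30.9
```

step_arm(rows=[[0.0009,0.0002,-0.0014,0,0,0],[0.0014,0.0003,-0.0021,0,0,0],[0.0014,0.0003,-0.0021,0,0,0]])

```text
clock: 20.05
tcp_pos: [0.4453, 0.0126, 0.072]
orientation: [-0.308, 3.059, 0.01]
contact_force: [-11.6, -1.9, 26.6]
grip_width: 0.0308
gripper_force: 32.3
```

```bash
python3 -c "
from h import *
st()"
```

```text
20.05 z 0.02679612505406088 lat [0.001  0.0049 0.0013] Fax 28.62422985953473 Flat [4.0817 1.2706 2.8693] M [-0.0075  2.0146 -0.048 ] 0.03077727481255743
```

It went fully home: z is about 27 mm and axial force 29 N on the shoulder. I'll withdraw it and place it in the large tray.

step_arm(rows=[[-0.0073,-0.0015,0.011,0,0,0],[-0.0183,-0.0038,0.0276,0,0,0],[-0.032,-0.0066,0.0483,0,0,0],[-0.0457,-0.0094,0.069,0,0,0],[-0.0612,-0.0126,0.0925,0,0,0]])

```text
clock: 20.47
tcp_pos: [0.4092, 0.0053, 0.1267]
orientation: [-0.309, 3.058, 0.01]
contact_force: [0.5, -0.5, -1.4]
grip_width: 0.0309
gripper_force: 30.4
```

step_arm(rows=[[-0.012,-0.0025,0.018,0,0,0],[0,0,0.07,0,0,0],[0.03,0.01,0.1,0,0,0],[0.08,0.02,0.1,-0.0076,0.037,0],[0.14,0.03,0.1,-0.0152,0.074,0]])

```text
clock: 20.88
tcp_pos: [0.4933, 0.0227, 0.1896]
orientation: [0.297, -2.959, 0.028]
contact_force: [2.4, -0.9, 0.8]
grip_width: 0.0308
gripper_force: 30.4
```

step_arm(rows=[[0.06,0.005,0,-0.0076,0.037,0],[0.12,0.01,-0.02,-0.0152,0.074,0],[0.18,0.015,-0.04,-0.0228,0.111,0],[0.22,0.015,-0.08,-0.0228,0.111,0],[0.22,0.015,-0.12,-0.0228,0.111,0]])

```text
clock: 21.3
tcp_pos: [0.6301, 0.0331, 0.1099]
orientation: [0.264, -2.607, 0.072]
contact_force: [-1.1, -0.3, -0.7]
grip_width: 0.0305
gripper_force: 30.4
```

Run:
```python
from h import *
o=r.get_obs();print(o["clock"],o["tcp_pos"],o["joints"],o["grip_width"]);go([.635,.030,.038],-30)
w=snap("wrist","w14");s=snap("scene","s14")
```

```text
21.3 [0.6301 0.0331 0.1099] [-0.1308  0.826  -0.0525  1.3596  0.0525  1.4804  1.577 ] 0.030494966589418516
shift/turn [ 0.0081 -0.0051 -0.1199] [0.0003 0.0002 0.0001] mm 72.1 deg 0.1
```

step_arm(rows=[[0.004,-0.003,-0.04,0,0,0],[0.008,-0.005,-0.08,0,0,0],[0.008,-0.005,-0.11,0,0,0],[0.008,-0.005,-0.12,0,0,0],[0.008,-0.005,-0.12,0,0,0]])

```text
clock: 21.82
tcp_pos: [0.6292, 0.0293, 0.042]
orientation: [0.263, -2.603, 0.072]
contact_force: [-0.0, 0.3, -1.3]
grip_width: 0.0309
gripper_force: 30.4
```

step_arm(rows=[[0,0,-0.003,0,0,0],[0,0,-0.006,0,0,0],[0,0,-0.008,0,0,0],[0,0,-0.008,0,0,0]])

```text
clock: 22.15
tcp_pos: [0.6309, 0.0294, 0.0384]
orientation: [0.263, -2.607, 0.072]
contact_force: [-0.4, 0.5, -1.6]
grip_width: 0.0305
gripper_force: 30.4
```

step_arm(rows=[[0,0,-0.002,0,0,0],[0,0,-0.003,0,0,0],[0,0,-0.003,0,0,0]])

```text
clock: 22.4
tcp_pos: [0.6305, 0.0293, 0.0358]
orientation: [0.263, -2.606, 0.072]
contact_force: [0.1, -0.2, -0.2]
grip_width: 0.0308
gripper_force: 30.4
```

step_arm(rows=[[0,0,-0.003,0,0,0],[0,0,-0.0055,0,0,0],[0,0,-0.0055,0,0,0]])

```text
clock: 22.65
tcp_pos: [0.6303, 0.0293, 0.032]
orientation: [0.263, -2.605, 0.072]
contact_force: [-0.1, -0.6, -1.4]
grip_width: 0.0308
gripper_force: 30.4
```

step_arm(rows=[[0,0,-0.0015,0,0,0],[0,0,-0.0025,0,0,0],[0,0,-0.0025,0,0,0]])

```text
clock: 22.9
tcp_pos: [0.6304, 0.0294, 0.0308]
orientation: [0.263, -2.606, 0.072]
contact_force: [0.6, -0.8, 0.1]
grip_width: 0.0309
gripper_force: 30.4
```

step_arm(rows=[[0,0,-0.0015,0,0,0],[0,0,-0.0015,0,0,0]])

```text
clock: 23.07
tcp_pos: [0.6305, 0.0293, 0.0299]
orientation: [0.263, -2.606, 0.072]
contact_force: [-0.4, -0.5, -0.5]
grip_width: 0.0306
gripper_force: 30.4
```

step_arm(rows=[[0,0,-0.0015,0,0,0],[0,0,-0.0015,0,0,0]])

```text
clock: 23.23
tcp_pos: [0.6306, 0.0294, 0.0295]
orientation: [0.263, -2.606, 0.072]
contact_force: [-1.5, 0.0, 2.1]
grip_width: 0.0311
gripper_force: 30.6
```

step_arm(rows=[[0,0,-0.0015,0,0,0],[0,0,-0.0015,0,0,0]])

```text
clock: 23.4
tcp_pos: [0.6307, 0.0293, 0.0294]
orientation: [0.263, -2.606, 0.072]
contact_force: [-0.4, 0.3, 6.8]
grip_width: 0.0307
gripper_force: 31.0
```

step_arm(rows=[[0,0,0,0,0,0],[0,0,0,0,0,0],[0,0,0,0,0,0],[0,0,0,0,0,0]], jaw=0.45)

```text
clock: 23.73
tcp_pos: [0.6304, 0.0293, 0.028]
orientation: [0.263, -2.606, 0.072]
contact_force: [-0.9, -0.6, -0.2]
grip_width: 0.0468
gripper_force: 0.0
```

step_arm(rows=[[0.01,0.002,0.02,0,0,0],[0.025,0.005,0.06,0,0,0],[0.03,0.006,0.12,0,0,0],[0.02,0.006,0.18,0,0,0],[0,-0.05,0.2,0,0,0]])

```text
clock: 24.15
tcp_pos: [0.6336, 0.0084, 0.1527]
orientation: [0.279, -2.614, 0.065]
contact_force: [1.2, 1.3, 0.4]
grip_width: 0.0468
gripper_force: 0.0
```

step_arm(rows=[[-0.015,-0.065,0,0,0,0],[-0.03,-0.13,0,0,0,0],[-0.045,-0.195,0,0,0,0],[-0.06,-0.26,0,0,0,0],[-0.075,-0.325,0,0,0,0]])

```text
clock: 24.57
tcp_pos: [0.5848, -0.1974, 0.1484]
orientation: [0.263, -2.606, 0.072]
contact_force: [0.9, -0.1, 0.2]
grip_width: 0.0466
gripper_force: 0.0
```

step_arm(rows=[[-0.01,-0.065,0,0,0,0],[-0.025,-0.13,0,0,0,0],[-0.035,-0.17,0,0,0,0],[-0.035,-0.17,0,0,0,0],[-0.035,-0.17,0,0,0,0]])

```text
clock: 24.98
tcp_pos: [0.5633, -0.2999, 0.1482]
orientation: [0.257, -2.606, 0.072]
contact_force: [0.2, 0.6, -1.1]
grip_width: 0.0471
gripper_force: 0.0
```

Run:
```python
from h import *
sleeves("w15");go([.55,-.308,.05],-30);print(r.get_obs()["grip_width"])
```

```text
24.9833 [ 0.5633 -0.2999  0.1482]
[277.5 256.5  20.5] [ 0.5476 -0.3067  0.052 ]
[355.5 243.5  16. ] [ 0.5262 -0.2489  0.052 ]
[262.5 280.5  14.1] [ 0.568  -0.3142  0.052 ]
shift/turn [-0.0239 -0.0173 -0.1634] [ 0.0001 -0.0001  0.0006] mm 99.6 deg 0.1
0.04691988257117914
```

step_arm(rows=[[-0.025,-0.015,-0.04,0,0,0],[-0.025,-0.016,-0.09,0,0,0],[-0.025,-0.016,-0.14,0,0,0],[-0.025,-0.016,-0.165,0,0,0],[-0.025,-0.016,-0.165,0,0,0]])

```text
clock: 25.45
tcp_pos: [0.5481, -0.3042, 0.0456]
orientation: [0.268, -2.6, 0.067]
contact_force: [0.7, -0.4, -0.7]
grip_width: 0.0466
gripper_force: 0.0
```

step_arm(rows=[[0,0,0,0,0,0]])

```text
clock: 25.53
tcp_pos: [0.55, -0.3058, 0.0491]
orientation: [0.266, -2.605, 0.071]
contact_force: [0.0, 0.4, 0.2]
grip_width: 0.0471
gripper_force: 0.0
```

Run:
```python
from h import *
sleeves("w16");go([.548,-.308,.0280],-30)
```

```text
25.5333 [ 0.55   -0.3058  0.0491]
[277.5 279.5  32.2] [ 0.5484 -0.3107  0.052 ]
[405.5 268.5  37.8] [ 0.5322 -0.2506  0.052 ]
[382.5 256.5  19.9] [ 0.5284 -0.2634  0.052 ]
[351.5 287.5  30.8] [ 0.5456 -0.2758  0.052 ]
shift/turn [-0.0046 -0.0024 -0.0371] [ 0.0004  0.0003 -0.0002] mm 22.5 deg 0.1
```

step_arm(rows=[[-0.0017,-0.007,-0.008,0,0,0],[-0.0017,-0.007,-0.018,0,0,0],[-0.0017,-0.007,-0.028,0,0,0],[-0.0017,-0.007,-0.0348,0,0,0],[-0.0017,-0.007,-0.0348,0,0,0]])

```text
clock: 26.0
tcp_pos: [0.5479, -0.3112, 0.0274]
orientation: [0.263, -2.605, 0.071]
contact_force: [0.0, 0.5, 0.0]
grip_width: 0.0471
gripper_force: 0.0
```

step_arm(rows=[[0,0,0,0,0,0],[0,0,0,0,0,0],[0,0,0,0,0,0],[0,0,0,0,0,0],[0,0,0,0,0,0]], jaw=1)

```text
clock: 26.42
tcp_pos: [0.5486, -0.3115, 0.0285]
orientation: [0.263, -2.606, 0.072]
contact_force: [-0.2, -0.6, -0.2]
grip_width: 0.031
gripper_force: 29.6
```

Run:
```python
from h import *
bore("w17");print(r.get_obs()["grip_width"])
```

```text
26.4167 [ 0.5486 -0.3115  0.0285] [-0.1698 -0.5669 -0.1657]
20 55 [(np.float64(311.6), np.float64(302.4), np.float64(6.8)), (np.float64(290.6), np.float64(266.4), np.float64(7.4)), (np.float64(314.9), np.float64(274.2), np.float64(8.3))]
60 115 [(np.float64(287.1), np.float64(282.2), np.float64(17.0)), (np.float64(288.6), np.float64(277.6), np.float64(13.7)), (np.float64(291.8), np.float64(280.9), np.float64(19.1))]
116 190 [(np.float64(283.6), np.float64(285.8), np.float64(27.7)), (np.float64(273.6), np.float64(284.8), np.float64(30.6)), (np.float64(284.4), np.float64(282.1), np.float64(19.6))]
191 260 [(np.float64(283.8), np.float64(284.9), np.float64(39.0)), (np.float64(283.2), np.float64(288.2), np.float64(40.7)), (np.float64(285.1), np.float64(290.4), np.float64(42.9))]
0.03101359780423254
```

step_arm(rows=[[0,0,0.02,0,0,0],[0,0,0.08,0,0,0],[0,0,0.14,0,0,0],[-0.02,0.02,0.2,0,0,0]])

```text
clock: 26.8
tcp_pos: [0.5371, -0.3015, 0.1504]
orientation: [0.26, -2.607, 0.074]
contact_force: [0.2, -0.6, 0.4]
grip_width: 0.0312
gripper_force: 29.8
```

step_arm(rows=[[-0.03,0.05,0.02,0.0076,-0.037,0],[-0.07,0.1,0.035,0.0152,-0.074,0],[-0.11,0.15,0.05,0.0228,-0.111,0],[-0.15,0.2,0.065,0.0304,-0.148,0],[-0.19,0.25,0.072,0.038,-0.185,0]])

```text
clock: 27.22
tcp_pos: [0.4223, -0.1486, 0.194]
orientation: [-0.307, 3.048, 0.007]
contact_force: [1.3, 0.1, 0.5]
grip_width: 0.0308
gripper_force: 29.8
```

step_arm(rows=[[-0.02,0.06,0,0,0,0],[-0.04,0.12,0,0,0,0],[-0.04,0.18,0,0,0,0],[-0.04,0.19,0,0,0,0],[-0.04,0.19,0,0,0,0]])

```text
clock: 27.63
tcp_pos: [0.3987, -0.0335, 0.1927]
orientation: [-0.316, 3.054, 0.01]
contact_force: [0.1, 0.3, 0.6]
grip_width: 0.0308
gripper_force: 29.9
```

Run:
```python
from h import *
o=r.get_obs();print(o["clock"],o["tcp_pos"]);go(tp(.112)+[-.0003,.0047,.0005],4)
```

```text
27.6333 [ 0.3987 -0.0335  0.1927]
shift/turn [-0.0022  0.0605 -0.0848] [ 0.0002  0.0005 -0.0012] mm 62.5 deg 0.2
```

step_arm(rows=[[-0.001,0.04,-0.01,0,0,-0.0012],[-0.002,0.06,-0.04,0,0,-0.0012],[-0.0022,0.0605,-0.07,0,0,-0.0012],[-0.0022,0.0605,-0.0848,0,0,-0.0012],[-0.0022,0.0605,-0.0848,0,0,-0.0012]])

```text
clock: 28.05
tcp_pos: [0.3961, -0.0005, 0.1393]
orientation: [-0.301, 3.062, 0.01]
contact_force: [0.7, -0.4, 0.0]
grip_width: 0.0311
gripper_force: 29.9
```

step_arm(rows=[[0,0,0,0,0,0],[0,0,0,0,0,0]])

```text
clock: 28.22
tcp_pos: [0.3979, 0.0, 0.1414]
orientation: [-0.3, 3.057, 0.01]
contact_force: [0.7, -0.3, -0.8]
grip_width: 0.0309
gripper_force: 29.9
```

Run:
```python
from h import *
bore("w18");go(tp(.112)+[-.0003,.0047,.0005],4)
w=cv2.imread("pics/w18.png",0)[246:315:3,252:318:3]
print("\n".join(" ".join("%3d"%v for v in l) for l in w))
```

```text
28.2167 [0.3979 0.     0.1414] [ 0.7436 -0.2606 -0.8465]
20 55 [(np.float64(317.6), np.float64(225.4), np.float64(4.6)), (np.float64(288.2), np.float64(279.1), np.float64(5.4)), (np.float64(275.6), np.float64(290.8), np.float64(8.3))]
60 115 [(np.float64(287.9), np.float64(277.9), np.float64(13.5)), (np.float64(282.6), np.float64(282.2), np.float64(19.1)), (np.float64(279.2), np.float64(284.6), np.float64(15.2))]
116 190 [(np.float64(283.6), np.float64(285.6), np.float64(28.1)), (np.float64(283.2), np.float64(281.8), np.float64(19.7)), (np.float64(273.8), np.float64(286.9), np.float64(29.7))]
191 260 [(np.float64(283.8), np.float64(284.9), np.float64(39.0)), (np.float64(282.8), np.float64(282.4), np.float64(41.4)), (np.float64(285.2), np.float64(282.9), np.float64(41.4))]
shift/turn [-0.001   0.0044  0.0005] [0.0001 0.0003 0.002 ] mm 2.7 deg 0.4
255 255 255 255 255 163 162 165 158 143 141 157 164 157 163 160 161 163 161 158 231 255
255 255 255 255 199 156 148 147 163 160 160 160 161 162 159 129 153 141 160 151 211 255
255 255 255 255 145 163 165 161 164 171 169 169 169 169 169 163 15
[... 1081 characters left out ...]
 167 106 109 101 255 129 145 142 146 137 170 202 115 129 142 144 104 104 103 160 173
172 172 103 109 107  82 255 141 141 147 146 142 142 136 136 144 105 105 105 106 167 175
176 171 129 105 107 106 106 255 217 144 146 142 143 138 140 104 104 107 106 148 173 174
171 171 167 103 107 107 106  98  80  61  94 132 131 106 103 104 105 109 105 168 175 175
169 170 172 160 104 107 106 107 106 106 107 107 104 105 105 107 106 104 160 172 173 170
174 172 166 167 137 104 107 107 107 106 106 105 106 105 106 107 103 158 171 175 173 180
 77 167 172 173 169 161 102 105 106 105 108 104 104 105 104 104 154 173 175 173 177  65
 75 153 172 172 169 167 166 141 106 105 102 102 100 122 165 166 174 174 175 177  64  74
```

The tip at (288.2,279.1) is about 3 mm off the axis, which matches the 2.7 mm lag in the pose. I'll correct that and slide on.

step_arm(rows=[[-0.001,0.0044,0.0005,0,0,0.001],[0.0045,0.0055,-0.0078,0,0,0.001],[0.01,0.0067,-0.016,0,0,0.001],[0.0154,0.0078,-0.0243,0,0,0.001],[0.0209,0.009,-0.0326,0,0,0.001]])

```text
clock: 28.68
tcp_pos: [0.4101, 0.0063, 0.1206]
orientation: [-0.308, 3.057, 0.01]
contact_force: [0.9, -0.5, -0.8]
grip_width: 0.0309
gripper_force: 29.9
```

step_arm(rows=[[0.0044,0.0009,-0.0066,0,0,0],[0.0088,0.0018,-0.0133,0,0,0],[0.0132,0.0027,-0.02,0,0,0],[0.0183,0.0038,-0.0276,0,0,0],[0.0183,0.0038,-0.0276,0,0,0]])

```text
clock: 29.1
tcp_pos: [0.4209, 0.0087, 0.1038]
orientation: [-0.308, 3.058, 0.011]
contact_force: [-0.9, -0.1, -0.3]
grip_width: 0.0309
gripper_force: 29.9
```

Run:
```python
from h import *
bore("w19");st();o=r.get_obs();z=(o["tcp_pos"]-tp(0))@axial(0);go(tp(z)+[-.0003,.0047,.0005],4)
```

```text
29.1 [0.4209 0.0087 0.1038] [-0.9241 -0.0639 -0.3076]
20 55 [(np.float64(255.2), np.float64(268.2), np.float64(6.3)), (np.float64(265.4), np.float64(256.8), np.float64(5.1)), (np.float64(273.2), np.float64(269.2), np.float64(9.1))]
60 115 [(np.float64(280.2), np.float64(282.6), np.float64(18.7)), (np.float64(282.4), np.float64(278.2), np.float64(13.9)), (np.float64(312.9), np.float64(288.2), np.float64(10.2))]
116 190 [(np.float64(283.9), np.float64(285.9), np.float64(28.1)), (np.float64(278.9), np.float64(287.1), np.float64(23.1)), (np.float64(286.4), np.float64(293.2), np.float64(31.2))]
191 260 [(np.float64(283.9), np.float64(285.4), np.float64(38.6)), (np.float64(283.2), np.float64(282.9), np.float64(41.0)), (np.float64(289.2), np.float64(281.2), np.float64(34.9))]
29.15 z 0.0673405487084613 lat [-0.0014  0.0055 -0.0002] Fax -0.5982772399430263 Flat [0.2087 0.3142 0.1805] M [-0.0061  0.0899 -0.0313] 0.031217870236912682
shift/turn [ 0.0019 -0.0013  0.0011] [ 0.0001 -0.0004  0.0006] mm 1.5 deg 0.1
```

step_arm(rows=[[0.0017,-0.0013,0.001,0,0,0],[0.0054,-0.0006,-0.0046,0,0,0],[0.009,0.0002,-0.01,0,0,0],[0.009,0.0002,-0.01,0,0,0]])

```text
clock: 29.48
tcp_pos: [0.4264, 0.0087, 0.0983]
orientation: [-0.308, 3.057, 0.01]
contact_force: [-0.8, 0.3, -0.7]
grip_width: 0.0308
gripper_force: 29.9
```

step_arm(rows=[[0.0018,0.0004,-0.0028,0,0,0],[0.0036,0.0008,-0.0055,0,0,0],[0.0036,0.0008,-0.0055,0,0,0]])

```text
clock: 29.73
tcp_pos: [0.4284, 0.0092, 0.0951]
orientation: [-0.308, 3.057, 0.01]
contact_force: [-0.5, -0.3, -0.2]
grip_width: 0.0308
gripper_force: 29.9
```

step_arm(rows=[[0.0018,0.0004,-0.0028,0,0,0],[0.0036,0.0008,-0.0055,0,0,0],[0.0036,0.0008,-0.0055,0,0,0]])

```text
clock: 29.98
tcp_pos: [0.4305, 0.0097, 0.0918]
orientation: [-0.308, 3.057, 0.01]
contact_force: [0.2, 0.4, -0.6]
grip_width: 0.0309
gripper_force: 29.9
```

step_arm(rows=[[0.0018,0.0004,-0.0028,0,0,0],[0.0036,0.0008,-0.0055,0,0,0],[0.0036,0.0008,-0.0055,0,0,0]])

```text
clock: 30.23
tcp_pos: [0.4327, 0.0101, 0.0884]
orientation: [-0.308, 3.057, 0.01]
contact_force: [0.4, -0.6, 0.0]
grip_width: 0.0308
gripper_force: 29.9
```

Run:
```python
from h import *
st()
```

```text
30.2333 z 0.047617455264782026 lat [-0.0002  0.0048  0.0005] Fax -0.12886274985302365 Flat [ 0.3115 -0.6073  0.1235] M [-0.0287  0.0978 -0.061 ] 0.030787454503950953
```

It's past the cone and moving freely. Home should read about z = 27 mm, roughly 21 mm further on.

step_arm(rows=[[0.0018,0.0004,-0.0028,0,0,0],[0.0036,0.0008,-0.0055,0,0,0],[0.0055,0.0011,-0.0083,0,0,0],[0.0055,0.0011,-0.0083,0,0,0]])

```text
clock: 30.57
tcp_pos: [0.436, 0.0108, 0.0834]
orientation: [-0.308, 3.057, 0.01]
contact_force: [-0.1, -0.0, -1.0]
grip_width: 0.0309
gripper_force: 29.9
```

step_arm(rows=[[0.0018,0.0004,-0.0028,0,0,0],[0.0036,0.0008,-0.0055,0,0,0],[0.0055,0.0011,-0.0083,0,0,0],[0.0064,0.0013,-0.0097,0,0,0]])

```text
clock: 30.9
tcp_pos: [0.4399, 0.0115, 0.0777]
orientation: [-0.308, 3.057, 0.01]
contact_force: [0.5, -0.9, -0.3]
grip_width: 0.0309
gripper_force: 29.9
```

step_arm(rows=[[0.0018,0.0004,-0.0028,0,0,0],[0.0036,0.0008,-0.0055,0,0,0],[0.0036,0.0008,-0.0055,0,0,0]])

```text
clock: 31.15
tcp_pos: [0.442, 0.0121, 0.0743]
orientation: [-0.308, 3.057, 0.01]
contact_force: [-0.1, -0.3, -0.2]
grip_width: 0.0311
gripper_force: 29.9
```

Run:
```python
from h import *
st()
```

```text
31.15 z 0.030601086982753965 lat [-0.0003  0.0048  0.0005] Fax -0.06404706364501771 Flat [-0.1223 -0.2989 -0.1214] M [0.0128 0.077  0.062 ] 0.031143663841395632
```

step_arm(rows=[[0.0009,0.0002,-0.0014,0,0,0],[0.0018,0.0004,-0.0028,0,0,0],[0.0018,0.0004,-0.0028,0,0,0]])

```text
clock: 31.4
tcp_pos: [0.443, 0.0123, 0.0728]
orientation: [-0.308, 3.057, 0.01]
contact_force: [-0.0, -0.2, 0.0]
grip_width: 0.031
gripper_force: 29.9
```

step_arm(rows=[[0.0009,0.0002,-0.0014,0,0,0],[0.0014,0.0003,-0.0021,0,0,0],[0.0014,0.0003,-0.0021,0,0,0]])

```text
clock: 31.65
tcp_pos: [0.4438, 0.0124, 0.0716]
orientation: [-0.308, 3.057, 0.01]
contact_force: [-0.3, 0.2, -0.3]
grip_width: 0.0309
gripper_force: 29.9
```

step_arm(rows=[[0.0007,0.0001,-0.0011,0,0,0],[0.0009,0.0002,-0.0014,0,0,0],[0.0009,0.0002,-0.0014,0,0,0]])

```text
clock: 31.9
tcp_pos: [0.4439, 0.0124, 0.0712]
orientation: [-0.308, 3.058, 0.01]
contact_force: [-4.8, -0.5, 9.0]
grip_width: 0.0305
gripper_force: 30.7
```

Run:
```python
from h import *
st()
```

```text
31.9 z 0.02692380339737164 lat [-0.0003  0.0047  0.0004] Fax 10.175725718046438 Flat [0.7935 0.649  0.6123] M [-0.0541  0.7451  0.0537] 0.030468844298046263
```

step_arm(rows=[[0.0005,0.0001,-0.0008,0,0,0],[0.0009,0.0002,-0.0012,0,0,0],[0.0009,0.0002,-0.0012,0,0,0]])

```text
clock: 32.15
tcp_pos: [0.4439, 0.0124, 0.071]
orientation: [-0.308, 3.059, 0.009]
contact_force: [-9.5, -0.7, 23.1]
grip_width: 0.0312
gripper_force: 31.5
```

step_arm(rows=[[-0.0073,-0.0015,0.011,0,0,0],[-0.0183,-0.0038,0.0276,0,0,0],[-0.032,-0.0066,0.0483,0,0,0],[-0.0457,-0.0094,0.069,0,0,0],[-0.0612,-0.0126,0.0925,0,0,0]])

```text
clock: 32.57
tcp_pos: [0.4076, 0.0051, 0.1259]
orientation: [-0.308, 3.058, 0.01]
contact_force: [1.1, -0.3, -0.1]
grip_width: 0.0307
gripper_force: 30.1
```

step_arm(rows=[[-0.012,-0.0025,0.018,0,0,0],[0,-0.01,0.07,0,0,0],[0.03,-0.025,0.1,0,0,0],[0.08,-0.05,0.1,-0.0076,0.037,0],[0.14,-0.07,0.1,-0.0152,0.074,0]])

```text
clock: 32.98
tcp_pos: [0.4916, -0.0388, 0.1889]
orientation: [0.296, -2.959, 0.03]
contact_force: [1.8, 1.5, 0.8]
grip_width: 0.0311
gripper_force: 30.1
```

step_arm(rows=[[0.06,-0.005,0,-0.0076,0.037,0],[0.12,-0.01,-0.01,-0.0152,0.074,0],[0.18,-0.015,-0.03,-0.0228,0.111,0],[0.22,-0.015,-0.05,-0.0228,0.111,0],[0.22,-0.015,-0.05,-0.0228,0.111,0]])

```text
clock: 33.4
tcp_pos: [0.6263, -0.0451, 0.1479]
orientation: [0.264, -2.599, 0.071]
contact_force: [-2.2, 0.7, -0.5]
grip_width: 0.0309
gripper_force: 30.1
```

Run:
```python
from h import *
st();sleeves("w20",.053);go([.632,-.038,.038],-30)
```

```text
33.4 z -0.0029072044323591984 lat [ 0.1657 -0.0561  0.1019] Fax 0.6959674877874201 Flat [-1.7896  0.7419 -1.0818] M [ 0.1526 -0.4633 -0.0036] 0.03090359602649963
33.4 [ 0.6263 -0.0451  0.1479]
[284.5 284.5  40. ] [ 0.6276 -0.0449  0.053 ]
[381.5 277.5  32.1] [0.6086 0.0295 0.053 ]
[369.5 131.5  43.3] [0.488  0.0019 0.053 ]
[388.5  85.5  36.6] [0.4346 0.0156 0.053 ]
[104.5 127.5  13.2] [ 0.5262 -0.2411  0.053 ]
[155.5 364.5  44.4] [ 0.718  -0.1343  0.053 ]
shift/turn [ 0.0122  0.0122 -0.1882] [ 0.0003 -0.0017  0.0003] mm 113.4 deg 0.3
```

View pics/w20.png

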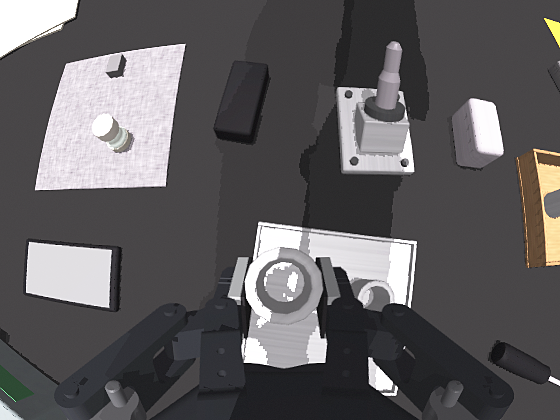

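The first good sleeve stands upright in the tray at (375,292), and the held sleeve is over the free half. I'll lower it at y = -33 mm.

step_arm(rows=[[0.005,0.01,-0.03,0,0,0],[0.009,0.0205,-0.08,0,-0.0017,0],[0.009,0.0205,-0.13,0,-0.0017,0],[0.009,0.0205,-0.17,0,-0.0017,0],[0.009,0.0205,-0.188,0,-0.0017,0]])

```text
clock: 33.87
tcp_pos: [0.627, -0.0334, 0.041]
orientation: [0.263, -2.608, 0.073]
contact_force: [-1.1, 0.0, -0.7]
grip_width: 0.0308
gripper_force: 30.1
```

step_arm(rows=[[0,0,-0.003,0,0,0],[0,0,-0.006,0,0,0],[0,0,-0.006,0,0,0]])

```text
clock: 34.12
tcp_pos: [0.6303, -0.0337, 0.041]
orientation: [0.262, -2.614, 0.073]
contact_force: [-0.1, -0.1, -0.2]
grip_width: 0.0311
gripper_force: 30.1
```

Run:
```python
from h import *
o=r.get_obs();print(o["tcp_pos"],o["contact_force"]);go([.63,-.033,.0300],-30)
```

```text
[ 0.6303 -0.0337  0.041 ] [-0.0519 -0.0919 -0.183 ]
shift/turn [-0.0005  0.0011 -0.0183] [0.0004 0.0025 0.0006] mm 11.0 deg 0.5
```

step_arm(rows=[[0,0.001,-0.006,0,0.0025,0],[0,0.001,-0.012,0,0.0025,0],[0,0.001,-0.016,0,0.0025,0],[0,0.001,-0.016,0,0.0025,0]])

```text
clock: 34.45
tcp_pos: [0.6296, -0.0329, 0.0295]
orientation: [0.262, -2.604, 0.072]
contact_force: [0.1, -0.6, 0.0]
grip_width: 0.0311
gripper_force: 30.1
```

step_arm(rows=[[0,0,-0.0015,0,0,0],[0,0,-0.002,0,0,0],[0,0,-0.002,0,0,0]])

```text
clock: 34.7
tcp_pos: [0.6297, -0.0329, 0.0293]
orientation: [0.262, -2.604, 0.072]
contact_force: [-0.7, 0.3, 4.6]
grip_width: 0.0308
gripper_force: 30.6
```

step_arm(rows=[[0,0,-0.0015,0,0,0],[0,0,-0.0015,0,0,0]])

```text
clock: 34.87
tcp_pos: [0.6297, -0.0329, 0.0293]
orientation: [0.262, -2.603, 0.072]
contact_force: [-1.2, 0.8, 10.4]
grip_width: 0.0309
gripper_force: 30.9
```

Contact with the tray floor. I'll ease up slightly, release, retreat and check.

step_arm(rows=[[0,0,0.002,0,0,0],[0,0,0.002,0,0,0]])

```text
clock: 35.03
tcp_pos: [0.6299, -0.033, 0.0293]
orientation: [0.262, -2.604, 0.072]
contact_force: [0.3, 1.1, 4.5]
grip_width: 0.0307
gripper_force: 30.6
```

step_arm(rows=[[0,0,0,0,0,0],[0,0,0,0,0,0],[0,0,0,0,0,0],[0,0,0,0,0,0]], jaw=0.5)

```text
clock: 35.37
tcp_pos: [0.6293, -0.033, 0.0283]
orientation: [0.262, -2.603, 0.072]
contact_force: [-0.3, 1.2, 0.1]
grip_width: 0.0429
gripper_force: 0.0
```

step_arm(rows=[[0.01,0.002,0.02,0,0,0],[0.025,0.005,0.06,0,0,0],[0.03,0.006,0.12,0,0,0],[0.02,0.006,0.18,0,0,0],[0,0,0.24,0,0,0]])

```text
clock: 35.78
tcp_pos: [0.63, -0.0319, 0.1734]
orientation: [0.264, -2.604, 0.071]
contact_force: [-0.3, 0.3, 0.0]
grip_width: 0.0425
gripper_force: 0.0
```

step_arm(rows=[[-0.05,0,0.02,0,0,0],[-0.1,0,0.04,0,0,0],[-0.15,0,0.06,0,0,0],[-0.15,0,0.06,0,0,0],[-0.15,0,0.06,0,0,0]])

```text
clock: 36.2
tcp_pos: [0.539, -0.0332, 0.2097]
orientation: [0.262, -2.605, 0.072]
contact_force: [1.5, 0.1, 0.3]
grip_width: 0.0429
gripper_force: 0.0
```

Run:
```python
from h import *
o=r.get_obs();print(o["clock"],o["tcp_pos"],o["grip_width"],o["contact_force"])
im=snap("top","t21");a=cv2.imread("pics/top0.png")[:,:,::-1]
d=cv2.absdiff(im,np.ascontiguousarray(a)).max(2)>70
n,l,s,c=cv2.connectedComponentsWithStats(d.astype(np.uint8))
for i in range(1,n):
    if s[i,4]>12:print(s[i],c[i])
w=snap("wrist","w21");k=cv2.cvtColor(w,cv2.COLOR_RGB2GRAY)
for p in([.63,.03,.053],[.63,-.033,.053]):
    u,v=projw(p);print(u,v)
cs=cv2.HoughCircles(cv2.medianBlur(k,3),cv2.HOUGH_GRADIENT,1,20,param1=100,param2=16,minRadius=10,maxRadius=26)
for q in cs[0]:
    P=at("wrist",q[:2],.053)
    if .5<P[0]<.75 and abs(P[1])<.12: print(q,P)
g=cv2.cvtColor(im,cv2.COLOR_RGB2GRAY)
for n_,p in(("carton",[.493,.261,.055]),("t1",[.63,.03,.053]),("t2",[.63,-.033,.053])):
    u,v=proj("top",p);print(n_,u,v);print(g[int(v)-10:int(v)+12:2,int(u)-12:int(u)+14:2])
```

```text
36.2 [ 0.539  -0.0332  0.2097] 0.04288644815732556 [1.4975 0.0682 0.3478]
[259  21  59  18 701] [287.9857  31.9929]
[259  41   8   8  48] [262.1667  44.1667]
[265  40  31  38 615] [281.7854  58.6325]
[275  42  44   6 211] [296.0569  44.4171]
[311  49  10  10  72] [315.9722  53.2361]
[ 262   59   65   29 1035] [299.5507  74.6754]
[ 277   88   70   79 2515] [315.0807 120.9889]
[ 259  117   58   55 2821] [286.9908 144.4452]
[292 172   7   3  14] [294.5714 172.9286]
[354 176  11  29 182] [359.1319 189.033 ]
[  263   179    93   203 11880] [316.4029 277.8875]
[404 179   5   5  21] [406.1429 180.6667]
[396 180   8   9  36] [398.4444 185.0278]
[181 190  15  14 149] [187.8322 196.6107]
[264 192  33  39 673] [281.523  210.6478]
[369 204  11  11  44] [374.0227 208.9773]
[365 207   4   8  18] [366.2778 210.8889]
[408 213   7  10  38] [410.7632 218.    ]
[418 214   5   6  22] [419.7727 216.7273]
[ 348  260   32   99 1918] [365.304  308.3154]
[120 308  41  35 818] [136.2188 326.5061]
[261 344  11  17  96] [267.0208 352.3333]
[290 347  25  21 186] [300.4032 356.8118]
[235 357  17  38 316] [241.509
[... 1666 characters left out ...]
144 147 148 117  46  20  24  21  37  71  86  97 104]]
t2 299.16920183917244 147.10506728201057
[[115 119 126 129 133 136 138 139 143 144 145 146 147]
 [112 119 122 128 131 134 136 140 143 144 145 145 145]
 [113 118 123 126 131 133 138 140 141 143 143 147 147]
 [112 117 121 127 130 134 136 139 142 144 144 145 146]
 [110 118 121 126 129 132 135 139 141 143 143 144 147]
 [109 115 121 124 129 131 135 138 141 143 145 144 146]
 [107 115 118 126 127 132 134 137 141 141 143 146 145]
 [107 114 117 122 128 130 134 138 139 142 144 144 147]
 [105 112 117 123 127 130 132 135 139 142 142 145 145]
 [107 111 118 121 125 129 132 136 138 141 142 145 145]
 [103 112 115 120 125 129 131 136 139 141 141 146 145]]
```

The carton sleeve stands upright. The arm hides the tray, so I'll swing it aside and check the tray.

step_arm(rows=[[0,-0.06,0.02,0,0,0],[0,-0.12,0.04,0,0,0],[0,-0.18,0.06,0,0,0],[0,-0.24,0.06,0,0,0],[0,-0.3,0.06,0,0,0]])

```text
clock: 36.72
tcp_pos: [0.5409, -0.2149, 0.2445]
orientation: [0.263, -2.605, 0.073]
contact_force: [0.4, 0.7, 0.0]
grip_width: 0.043
gripper_force: 0.0
```

step_arm(rows=[[0,-0.06,0,0,0,0],[0,-0.12,0,0,0,0],[0,-0.18,0,0,0,0],[0,-0.18,0,0,0,0],[0,-0.18,0,0,0,0]])

```text
clock: 37.13
tcp_pos: [0.5392, -0.3241, 0.2433]
orientation: [0.255, -2.603, 0.072]
contact_force: [0.1, 1.4, -0.1]
grip_width: 0.043
gripper_force: 0.0
```

Run:
```python
from h import *
im=snap("top","t22");g=cv2.cvtColor(im,cv2.COLOR_RGB2GRAY);s=cv2.cvtColor(snap("scene","s22"),cv2.COLOR_RGB2GRAY)
print(r.get_obs()["tcp_pos"],r.get_obs()["clock"])
print(g[132:164:2,258:318:2])
u,v=proj("scene",[.63,0,.03]).astype(int);print(u,v);print(s[v-45:v+46:3,u-51:u+52:3])
```

```text
[ 0.5404 -0.3201  0.2435] 37.2333
[[ 92 176 239 240 240 240 239 239 240 240 240 240 240 239 239 239 240 239
  240 240 240 241 240 239 240 240 240 240 160  46]
 [ 88 181 239 240 240 239 240 240 240 239 240 239 239 240 239 239 240 239
  239 239 239 239 239 240 239 239 240 239 149  46]
 [ 70 178 239 239 239 240 240 240 239 240 240 240 240 239 239 239 240 240
  240 240 239 239 240 240 239 240 240 238 145  52]
 [ 66 181 240 240 239 240 240 240 240 239 240 239 240 240 240 240 239 239
  239 240 240 239 240 240 240 240 239 236 141  57]
 [ 56 186 240 240 239 240 240 239 240 238 240 240 240 239 239 240 239 240
  239 240 239 239 240 240 240 240 240 235 153  65]
 [ 50 188 239 239 239 239 240 239 234 230 234 237 238 240 240 240 240 239
  240 239 234 229 235 239 240 240 240 234 162  72]
 [ 50 188 239 239 239 240 238 233 195 131 142 219 235 239 239 239 240 240
  237 228 179 132 165 230 239 240 241 234 187  86]
 [ 53 201 240 239 239 240 238 218 105  68  68 147 235 240 240 239 240 240
  232 187  84  65  68 174 232 240 240 237 218  94]
 [ 53 210 240 239 239 239 236 200 131 184 192 155 219 239 240 240 
[... 434 characters left out ...]
 [ 48 146 224 240 240 240 240 225 148 124 126 155 230 240 240 240 240 241
  226 157 118 105 138 211 239 240 240 241 203  87]
 [ 47 139 224 239 239 238 240 240 239 238 236 235 239 240 240 240 240 240
  240 239 234 229 233 240 240 240 240 241 199  96]
 [ 45 134 225 239 239 239 239 239 239 239 239 240 239 240 239 240 239 240
  239 240 240 240 241 240 239 240 240 241 200 120]
 [ 45 103 221 240 239 240 239 239 239 240 240 240 240 240 240 240 239 240
  239 240 240 240 239 240 240 240 240 241 200 128]]
349 273
[[ 78 157 157 ...  61  61  60]
 [110 159 165 ...  61  61  62]
 [168 167 164 ...  61  62  61]
 ...
 [ 69  67  67 ...  65  65  64]
 [ 69  68  66 ...  66  66  65]
 [ 67  69  68 ...  65  66  64]]
```

Both sleeves show as compact rings inside the tray, so both are upright. Handing in.

```bash
python3 -c "
from bench import r
print(r.hand_in())"
```

```text
the job is handed in; nothing more can be done
None
```

I tried all three sleeves on the pin and handed the job in after about 37 s: the undersize one stuck on the cone and stands upright in the carton, and the two good ones went fully home and stand upright in the larger tray, with a peak force on the pin of about 29 N.

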